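# Fetch the card case from the lidded box and restore what stood on it

## Robot

A 6-joint arm with a two-finger parallel gripper is mounted at the origin on the work surface; the furniture and walls round the work are solid. World frame = base frame: x ahead of the robot, y to its left, z up, the work surface at z = 0. Lengths are in m, angles in rad, forces in N, time in s.
With the tool pointing down it reaches from about 0.225 to 0.875 m from the base axis. Payload 3.4 kg.
Tool frame: the origin (TCP) lies at the very end of the fingers, on their centre line; the grasp point (between the pads) lies 19 mm behind it; z points along the fingers, y is the direction in which the jaws open and shut (so a half turn about z gives the same grasp; the last joint's range is limited). The gripper opens to 85 mm and grips with 20 to 120 N. Pads are 22 mm wide; open, the fingers measure 114 mm over their backs; the gripper's body (76 mm by 85 mm) begins 54 mm behind the grasp point. The pads swing forward as they close: fully open they stand 13 mm farther back than shut.
Start: joints at [-1.286, 0.276, 1.505, -0, 1.361, -0.121], TCP at [0.227, -0.528, 0.231] pointing down, gripper open.
Joint ranges: [-2.89, 2.89], [-0.75, 2.08], [0.22, 2.7], [-1.18, 4.32], [0.11, 2.71], [-2.7, 2.7]. Speed limits (rad/s): [2.57, 2.57, 3.14, 3.14, 3.14, 3.14].

## Interface

Orientations are given as a unit quaternion [w, x, y, z].
In Python, from rig import get_state, get_image, calibration, sign_off gives the robot as it stands. The module is installed in compiled form; this text tells all that it offers.
- The arm moves only by the tool drive_tool, never from a script. Its argument "targets" is one flat list of numbers, 7 for each row, row after row: the turn, a rotation vector about the tool's x, y, z in degrees, then the shift along the tool's x, y, z in mm, then the opening, from 0 (shut) to 1 (fully open). In form: [wx, wy, wz, tx, ty, tz, fingers, wx, wy, wz, tx, ty, tz, fingers, ...]. A call has 1 to 12 rows; each row shifts and turns the commanded pose from where the row before left it, along the tool's axes as they then stand; what a row does not reach is not made up. A row lasts 1/8 s, in which the tool goes at most 62.5 mm and 10.7 degrees, less where a joint would pass 70% of its speed; a pose out of reach is approached as far as the arm can. A call is refused whole if a number of a shift passes 62.5 or a number of a turn 10.7, either way. A call with a gripper value outside its range is refused whole. The fingers move at their own pace and stop on an object; "grip_force" is the grip in N (left out, the last holds). Time passes only in rows, so rows that do not move let the fingers close. It gives the time, the measured TCP pose, the force and the opening at its end, in the units of the state.
- get_state(): the state, without advancing time (a new reading comes with each control period).
- get_image(name): name is "side" or "top" or "wrist"; returns the picture (384x512x3 uint8, red, green, blue); there is no depth.
- calibration(name): a dict with "mtx" (3x3 intrinsics, pixels), "world_to_cam" (4x4, takes a point from world to camera coordinates); the wrist camera has in their place "hand_eye" (4x4, takes a point from camera to tool coordinates, whose origin is the TCP and whose axes are the flange's). Camera axes: x right, y down, z forward; pixel columns grow to the right and rows downward; lengths in m; the calibration is good to about 2 mm. A picture is of the moment at which its call begins: read the wrist's pose just before it. calibration takes no time and is no camera call.
- sign_off(): hands the job in, once; it reports no verdict.
The state is a dict: "clock": time; "qpos": joint angles; "qd": joint speeds; "effort": joint torques, N m; "position": TCP position; "ee_rot": TCP orientation; "contact_force": force on the tool from outside, world axes, zero at the start; "moment": the same for the moment, N m; "width": finger opening in m.
Only numpy, scipy, OpenCV 4.12 (cv2) and the standard library are available. Lean on these libraries where they do the work, as an engineer would, in place of code of your own. Each camera call takes 0.05 s, during which the arm holds its last target.

## Task

I need the memory-card case from the wooden box. Stand the loupe and the hand stamp from the box's lid upright on the black folder, then lay the clear lid flat on the folder too, take out the card case and lay it flat in the middle of the red notebook, leaving the lens cap and the memory stick in the box. Then seat the lid fully home on the box again and stand the loupe and the stamp back on it, each where it stood at the start.

Things in the scene. Friction and masses are not known exactly. Their poses are not given: they have to be found in the camera images.
- bits_box: Fixed beech box, 136 x 240 x 55 mm (x, y, z), walls 8 mm, floor 5 mm, inside 120 x 224 mm; partitions at y = -38 and +38 mm, 43 mm high, make three cells about 72 mm wide in y and 120 mm long in x, one small thing in each. A brass card frame marks its -x side. Origin: centre of its underside, z up; it stands on the table.
- clear_lid: Loose clear plastic lid, 0.2 kg: plate 135 x 239 x 5 mm over a plug 116 x 220 x 6 mm (lower half 111 x 215) that enters the box with 2 mm play. Wooden bar pull on top, on two posts: 13 mm wide in x (grip across this), 66 long in y. Origin: centre of the plug's underside; plate top z = 11, bar z = 29 to 42 mm. Fully home: origin 49 mm above the box's, axes along the box's (half turn fits too).
- loupe: Black print loupe, upright round barrel of 44 mm diameter, 45 mm high, 75 g, stands on the lid near one end at the start. Origin: centre of its underside, z up.
- stamp: Turned wooden hand stamp, foot 33 mm diameter up to 28 mm, above it a round handle up to 24 mm diameter to its top at 67 mm, 38 g, stands on the lid near the other end at the start. Origin: centre of its underside, z up along the handle.
- card_case: Small teal case for memory cards, 27 x 59 x 26 mm (x, y, z), 35 g, in one of the box's cells under the lid, its long side within 0.15 rad of the box's y. Origin: centre of its underside.
- lens_cap: Black round lens cap, 52 mm diameter, 9 mm high, in another cell; stays there. Origin: centre of its underside.
- usb_stick: Black memory stick with a metal plug, 18 x 53 x 8 mm, in the third cell; stays there. Origin: on its underside, 7 mm off its middle along its length.
- folder: Black elastic-band folder lying fixed on the table to one side of the box, 340 x 250 x 13 mm (x, y, z): the area to set things aside on, with room for the lid (long side along the folder's x), the loupe and the stamp. Origin: centre of its underside; top surface at z = 13 mm.
- red_notebook: Small red notebook lying fixed on the table to the other side of the box, 141 x 90 x 12 mm (x, y, z). Origin: centre of its underside; top surface at z = 12 mm.
There are look-alikes about, which are no part of the job. What is shaped like the stamp but yellow is not meant.

How it is judged:
On the way, in this order (a step that is already met when the one before it is completed fails the run):
1. the loupe and the hand stamp stand upright on the folder while the lid is still seated on the box (x of loupe in the frame of folder between -0.17 and 0.17 m and y of loupe in the frame of folder between -0.125 and 0.125 m and z of loupe in the frame of folder between 0.009 and 0.018 m and angle between each of loupe, stamp's own z axis and vertical below 0.1 rad and linear speed of each of loupe, stamp below 0.05 m/s and x of stamp in the frame of folder between -0.17 and 0.17 m and y of stamp in the frame of folder between -0.125 and 0.125 m and z of stamp in the frame of folder between 0.009 and 0.018 m and horizontal distance between clear_lid and bits_box below 0.004 m and z of clear_lid in the frame of bits_box between 0.046 and 0.0515 m and angle between the y axis of clear_lid and the y axis of bits_box, either way round below 0.04 rad and angle between clear_lid's own z axis and vertical below 0.03 rad and contact force between the fingers and loupe below 0.1 N and contact force between the fingers and stamp below 0.1 N), for 0.2 s.
2. the lid lies flat on the folder, let go, the loupe and the stamp still standing there (x of clear_lid in the frame of folder between -0.15 and 0.15 m and y of clear_lid in the frame of folder between -0.1 and 0.1 m and z of clear_lid in the frame of folder between 0.009 and 0.018 m and angle between each of clear_lid, loupe, stamp's own z axis and vertical below 0.1 rad and linear speed of each of clear_lid, loupe, stamp below 0.05 m/s and x of loupe in the frame of folder between -0.17 and 0.17 m and y of loupe in the frame of folder between -0.125 and 0.125 m and z of loupe in the frame of folder between 0.009 and 0.018 m and x of stamp in the frame of folder between -0.17 and 0.17 m and y of stamp in the frame of folder between -0.125 and 0.125 m and z of stamp in the frame of folder between 0.009 and 0.018 m and contact force between the fingers and clear_lid below 0.1 N), for 0.2 s.
3. the card case lies flat, let go, in the middle of the notebook (horizontal distance between card_case and red_notebook below 0.015 m and z of card_case in the frame of red_notebook between 0.008 and 0.016 m and angle between card_case's own z axis and vertical below 0.1 rad and contact force between the fingers and card_case below 0.1 N), for 0.2 s.
4. the lid is seated on the box again, let go, before anything is put on it (horizontal distance between clear_lid and bits_box below 0.004 m and z of clear_lid in the frame of bits_box between 0.046 and 0.0515 m and angle between the y axis of clear_lid and the y axis of bits_box, either way round below 0.04 rad and angle between clear_lid's own z axis and vertical below 0.03 rad and x of loupe in the frame of folder between -0.17 and 0.17 m and y of loupe in the frame of folder between -0.125 and 0.125 m and z of loupe in the frame of folder between 0.009 and 0.018 m and angle between each of loupe, stamp's own z axis and vertical below 0.1 rad and linear speed of each of loupe, stamp below 0.05 m/s and x of stamp in the frame of folder between -0.17 and 0.17 m and y of stamp in the frame of folder between -0.125 and 0.125 m and z of stamp in the frame of folder between 0.009 and 0.018 m and contact force between the fingers and clear_lid below 0.1 N), for 0.2 s.
At the end, for the whole second after the job is handed in: Lid home on the box (centre 4 mm, 0.04 rad, origin 46 to 51.5 mm above the box's); loupe and stamp upright, each within 15 mm of its start; card case flat within 15 mm of the notebook's centre; lens cap and memory stick in the box; all let go and at rest (horizontal distance between clear_lid and bits_box below 0.004 m and z of clear_lid in the frame of bits_box between 0.046 and 0.0515 m and angle between the y axis of clear_lid and the y axis of bits_box, either way round below 0.04 rad and angle between clear_lid's own z axis and vertical below 0.03 rad and horizontal distance between card_case and red_notebook below 0.015 m and z of card_case in the frame of red_notebook between 0.008 and 0.016 m and angle between each of card_case, loupe, stamp's own z axis and vertical below 0.1 rad and x of lens_cap in the frame of bits_box between -0.06 and 0.06 m and y of lens_cap in the frame of bits_box between -0.112 and 0.112 m and z of each of lens_cap, usb_stick in the frame of bits_box below 0.03 m and x of usb_stick in the frame of bits_box between -0.06 and 0.06 m and y of usb_stick in the frame of bits_box between -0.112 and 0.112 m and distance of each of loupe, stamp from where it was at the start of the episode below 0.015 m and linear speed of each of loupe, stamp, clear_lid, card_case below 0.02 m/s); the robot touches nothing.
It also fails if it takes over 144 s, if anything falls off the work surface, if the arm or the gripper's body presses on something with over 40 N, if the wrist force passes 120 N, or if a joint passes its speed limit or range.

## Working session

There is one attempt and no reset: what is moved stays moved. The work goes in short steps, Python scripts to look and compute and a tool call to move; the robot and the scene stay as the last step left them, time stands still between calls to the robot, and variables do not carry over. Pictures are saved under pics/ and viewed, and the job is handed in when it is done.

Besides the shell and the picture viewer there is one more tool, called after "Call:" as name(argument=value, ...), one argument or row to a line, values as JSON. drive_tool: Moves the arm, as the interface text tells. Its arguments: {"type":"object","properties":{"targets":{"type":"array"},"grip_force":{"type":"number"}},"required":["targets"]}

```bash
mkdir -p pics; ls
python3 - <<'E'
from rig import *
import cv2, numpy as np
print(get_state())
for n in ["side","top","wrist"]:
    im=get_image(n); cv2.imwrite(f"pics/{n}0.png",im[:,:,::-1]); c=calibration(n); print(n,{k:np.round(v,4).tolist() for k,v in c.items()})
E
```

```text
pics
{'clock': 0.0, 'qpos': array([-1.28600429e+00,  2.76613532e-01,  1.50612391e+00,  3.51049750e-06,
        1.36071739e+00, -1.21014661e-01]), 'qd': array([ 0.00036605,  0.00089323, -0.00081829,  0.00029922,  0.00199494,
        0.00017963]), 'effort': array([-2.63070047e-03, -4.16778803e+01, -2.45801890e+01, -4.49305644e-04,
        1.10724251e-02,  7.79703470e-06]), 'position': array([ 0.22682594, -0.527795  ,  0.23043283]), 'ee_rot': array([-9.28110509e-04,  9.79485291e-01,  2.01513517e-01, -7.44500036e-05]), 'contact_force': array([-0.13808558, -0.33056405, -0.73021843]), 'moment': array([-0.02777728,  0.03701521, -0.01892536]), 'width': 0.08519662898321446}
side {'mtx': [[416.7325, 0.0, 259.026], [0.0, 416.7325, 199.5651], [0.0, 0.0, 1.0]], 'world_to_cam': [[-0.9565, -0.2917, 0.0063, 0.5047], [-0.141, 0.4433, -0.8852, 0.1501], [0.2555, -0.8476, -0.4652, 1.0776], [0.0, 0.0, 0.0, 1.0]]}
top {'mtx': [[442.792, 0.0, 250.0024], [0.0, 442.792, 193.6515], [0.0, 0.0, 1.0]], 'world_to_cam': [[-0.0154, -0.9998, -0.0157, 0.026], [-0.9813, 0.0181, -0.1914, 0.547], [0.1916, 0.0124, -0.9814, 1.2418], [0.0, 0.0, 0.0, 1.0]]}
wrist {'mtx': [[272.5854, 0.0, 254.284], [0.0, 272.5854, 191.28], [0.0, 0.0, 1.0]], 'hand_eye': [[0.001, -0.9564, -0.292, 0.0741], [1.0, 0.001, 0.0001, -0.0008], [0.0002, -0.292, 0.9564, -0.1422], [0.0, 0.0, 0.0, 1.0]]}
```

View pics/top0.png

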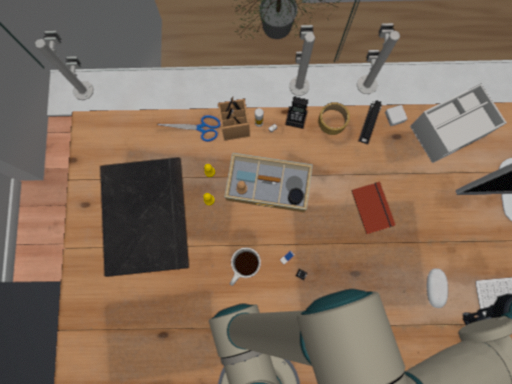

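View pics/side0.png

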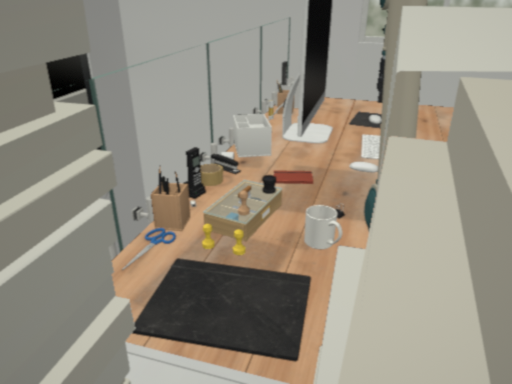

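View pics/wrist0.png

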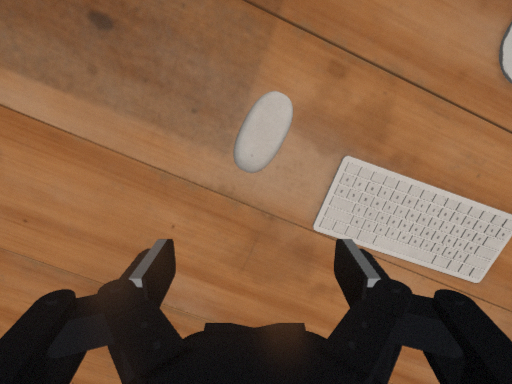

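```bash
cat > h.py <<'E'
from rig import *
import cv2, numpy as np
from scipy.spatial.transform import Rotation as R
def st():
    return get_state()
def rot(q): return R.from_quat([q[1],q[2],q[3],q[0]])
def T_tool(s):
    T=np.eye(4); T[:3,:3]=rot(s['ee_rot']).as_matrix(); T[:3,3]=s['position']; return T
def cam(name,s=None):
    c=calibration(name); K=c['mtx']
    if name=='wrist': return K, T_tool(s)@c['hand_eye']
    return K, np.linalg.inv(c['world_to_cam'])
def ray(px,K,Tc,z):
    px=np.atleast_2d(np.float64(px)); d=np.c_[(px[:,0]-K[0,2])/K[0,0],(px[:,1]-K[1,2])/K[1,1],np.ones(len(px))]@Tc[:3,:3].T
    o=Tc[:3,3]; return o+d*((z-o[2])/d[:,2])[:,None]
def proj(P,K,Tc):
    P=np.atleast_2d(P); q=(P-Tc[:3,3])@Tc[:3,:3]; return np.c_[K[0,0]*q[:,0]/q[:,2]+K[0,2],K[1,1]*q[:,1]/q[:,2]+K[1,2]]
def shot(name,fn):
    s=st(); im=get_image(name)[:,:,::-1].copy(); cv2.imwrite(f'pics/{fn}.png',im); K,Tc=cam(name,s); np.savez(f'pics/{fn}.npz',K=K,Tc=Tc); return im,K,Tc
def load(fn):
    d=np.load(f'pics/{fn}.npz'); return cv2.imread(f'pics/{fn}.png'),d['K'],d['Tc']
def yaw(s=None):
    s=s or st(); M=rot(s['ee_rot']).as_matrix(); return np.arctan2(M[1,0],M[0,0]),M
def plan(p,ydir,s=None):
    """shift in tool axes to reach TCP p; yaw change so tool y lies along angle ydir (mod pi); also tilt fix"""
    s=s or st(); M=rot(s['ee_rot']).as_matrix()
    y=np.array([np.cos(ydir),np.sin(ydir),0]); 
    if y@M[:,1]<0: y=-y
    z=np.array([0,0,-1.]); G=np.c_[np.cross(y,z),y,z]
    rv=np.degrees((R.from_matrix(M.T@G)).as_rotvec())
    print('pos',np.round(s['position'],4),'q6',np.round(s['qpos'],2),'t',round(s['clock'],2),'w',round(s['width'],4))
    print('turn deg (tool):',np.round(rv,2),' shift in FINAL axes mm:',np.round(G.T@(np.array(p)-s['position'])*1e3,1),' shift in CURRENT axes:',np.round(M.T@(np.array(p)-s['position'])*1e3,1))
E
python3 - <<'E'
from h import *
K,Tc=cam('top'); np.savez('pics/top0.npz',K=K,Tc=Tc)
im=cv2.imread('pics/top0.png')
c=im[145:220,180:330]; cv2.imwrite('pics/c1.png',cv2.resize(c,None,fx=5,fy=5,interpolation=cv2.INTER_CUBIC))
c=im[145:290,85:205]; cv2.imwrite('pics/c2.png',cv2.resize(c,None,fx=4,fy=4,interpolation=cv2.INTER_CUBIC))
hsv=cv2.cvtColor(im,cv2.COLOR_BGR2HSV)
m=(((hsv[...,0]<8)|(hsv[...,0]>172))&(hsv[...,1]>130)).astype(np.uint8); m[:170]=0;m[240:]=0;m[:,:340]=0;m[:,400:]=0
m=cv2.morphologyEx(m,cv2.MORPH_OPEN,np.ones((3,3)))
cs,_=cv2.findContours(m,0,1); c=max(cs,key=cv2.contourArea); r=cv2.minAreaRect(c); b=cv2.boxPoints(r)
print('nb',b, ray(b,K,Tc,.012).round(4)); W=ray(b,K,Tc,.012); print([np.linalg.norm(W[i]-W[i-1]).round(3) for i in range(4)],W.mean(0))
g=im.max(2); m=(g<75).astype(np.uint8); m[:140]=0;m[290:]=0;m[:,:80]=0;m[:,205:]=0
m=cv2.morphologyEx(m,cv2.MORPH_CLOSE,np.ones((9,9)))
cs,_=cv2.findContours(m,0,1); c=max(cs,key=cv2.contourArea); r=cv2.minAreaRect(c); b=cv2.boxPoints(r)
W=ray(b,K,Tc,.013);print('folder',b,W.round(4),[np.linalg.norm(W[i]-W[i-1]).round(3) for i in range(4)],W.mean(0))
E
```

```text
nb [[351.7     190.09999]
 [379.90002 180.7    ]
 [394.5     224.49998]
 [366.3     233.89998]] [[ 0.5606 -0.2892  0.012 ]
 [ 0.588  -0.3758  0.012 ]
 [ 0.4543 -0.4094  0.012 ]
 [ 0.4279 -0.3243  0.012 ]]
[np.float64(0.137), np.float64(0.091), np.float64(0.138), np.float64(0.089)] [ 0.50770527 -0.34966992  0.012     ]
folder [[ 95.4423  164.16798]
 [179.81879 157.2801 ]
 [188.92264 268.80225]
 [104.54614 275.69012]] [[0.6562 0.4909 0.013 ]
 [0.673  0.2313 0.013 ]
 [0.3344 0.1995 0.013 ]
 [0.3185 0.4467 0.013 ]] [np.float64(0.341), np.float64(0.26), np.float64(0.34), np.float64(0.248)] [0.49553328 0.34206689 0.013     ]
```

View pics/c1.png

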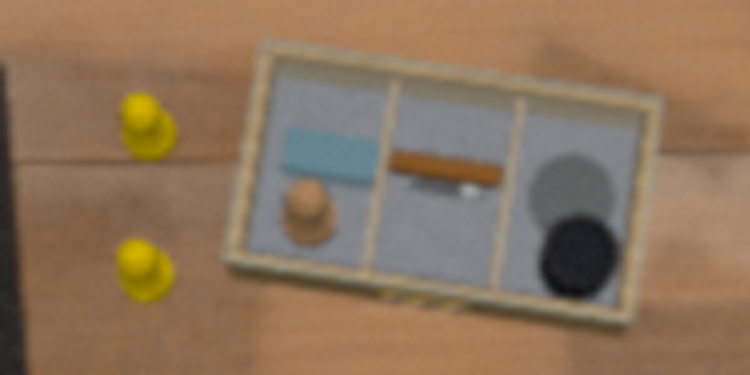

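Run:
```python
from h import *
K,Tc=cam('top')
px=np.array([[265,45],[660,100],[630,320],[230,262]])/5+[180,145]
W=ray(px,K,Tc,.058);print(W.round(4),W.mean(0))
print('stamp,loupe tops',ray(np.array([[308,192]])/5+[180,145],K,Tc,.127),ray(np.array([[577,243]])/5+[180,145],K,Tc,.105))
print('yellow',ray(np.array([[150,140],[145,280]])/5+[180,145],K,Tc,.01))
plan([.45,.02,.30],-.138)
```

```text
[[ 0.6671  0.0653  0.058 ]
 [ 0.6289 -0.1671  0.058 ]
 [ 0.4982 -0.1442  0.058 ]
 [ 0.5365  0.0868  0.058 ]] [ 0.58270302 -0.03980044  0.058     ]
stamp,loupe tops [[0.56222163 0.03867552 0.127     ]] [[ 0.5349917  -0.11096981  0.105     ]]
yellow [[0.62227386 0.13858116 0.01      ]
 [0.53542774 0.14143501 0.01      ]]
pos [ 0.2269 -0.5279  0.2306] q6 [-1.29  0.28  1.51 -0.    1.36 -0.12] t 0.15 w 0.0855
turn deg (tool): [-7.000e-02 -5.000e-02 -5.884e+01]  shift in FINAL axes mm: [573.4 145.6 -69.4]  shift in CURRENT axes: [ 421.3 -415.4  -68.7]
```

View pics/c2.png

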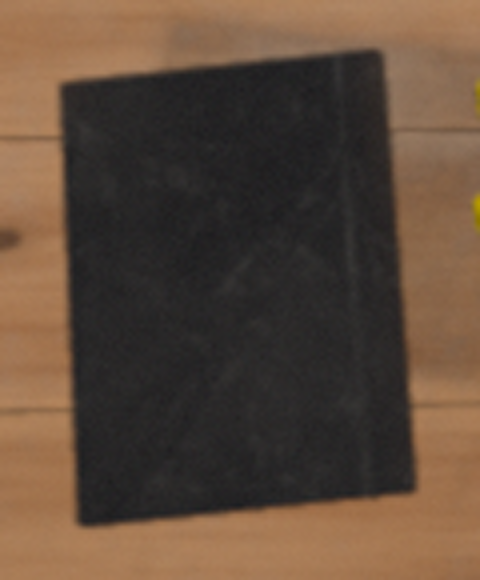

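Call:
drive_tool(
  targets=[0, 0, 0, 44.5, -29, -6, 1, 0, 0, 0, 44.5, -29, -6, 1, 0, 0, 0, 44.5, -29, -6, 1, 0, 0, 0, 44.5, -29, -6, 1, 0, 0, 0, 44.5, -29, -6, 1, 0, 0, 0, 44.5, -29, -6, 1, 0, 0, 0, 44.5, -29, -6, 1, 0, 0, 0, 44.5, -29, -6, 1, 0, 0, 0, 44.5, -29, -6, 1, 0, 0, 0, 44.5, -29, -6, 1, 0, 0, 0, 44.5, -29, -6, 1, 0, 0, 0, 44.5, -29, -6, 1],
)

```text
clock: 1.65
position: [0.5809, 0.0038, 0.3032]
ee_rot: [0.0, 0.979, 0.202, -0.0]
contact_force: [-0.0, 0.5, -0.1]
width: 0.0853
```

Call:
drive_tool(
  targets=[0, 0, -10, 0, 0, 0, 1, 0, 0, -10, 0, 0, 0, 1, 0, 0, -10, 0, 0, 0, 1, 0, 0, -10, 0, 0, 0, 1, 0, 0, -10, 0, 0, 0, 1, 0, 0, -7, 0, 0, 0, 1, 0, 0, 0, 0, 0, 0, 1, 0, 0, 0, 0, 0, 0, 1],
)

```text
clock: 2.65
position: [0.5802, 0.0022, 0.3031]
ee_rot: [-0.0, 0.765, 0.644, -0.0]
contact_force: [-0.5, -0.4, 1.4]
width: 0.0854
```

Run:
```python
from h import *
im,K,Tc=shot('wrist','w1'); shot('top','t1'); plan([.58,0,.3],-.163)
```

```text
pos [0.5802 0.0022 0.3032] q6 [-0.12  0.25  1.36 -0.    1.53  0.06] t 2.75 w 0.0854
turn deg (tool): [-0.01  0.01 -0.47]  shift in FINAL axes mm: [-2.2  0.2  3.2]  shift in CURRENT axes: [-2.2  0.2  3.2]
```

View pics/w1.png

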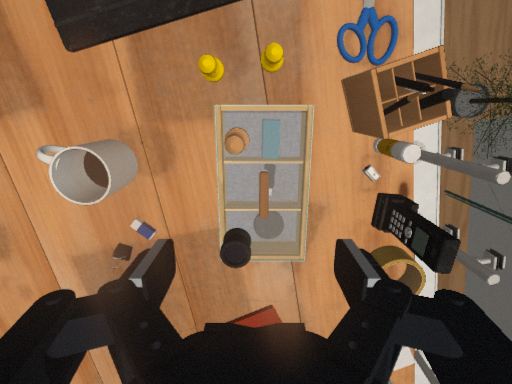

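Run:
```python
from h import *
im,K,Tc=load('w1')
c=im[90:280,195:335]; cv2.imwrite('pics/c3.png',cv2.resize(c,None,fx=4,fy=4,interpolation=cv2.INTER_CUBIC)[:760])
```

```text
(no output)
```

View pics/c3.png

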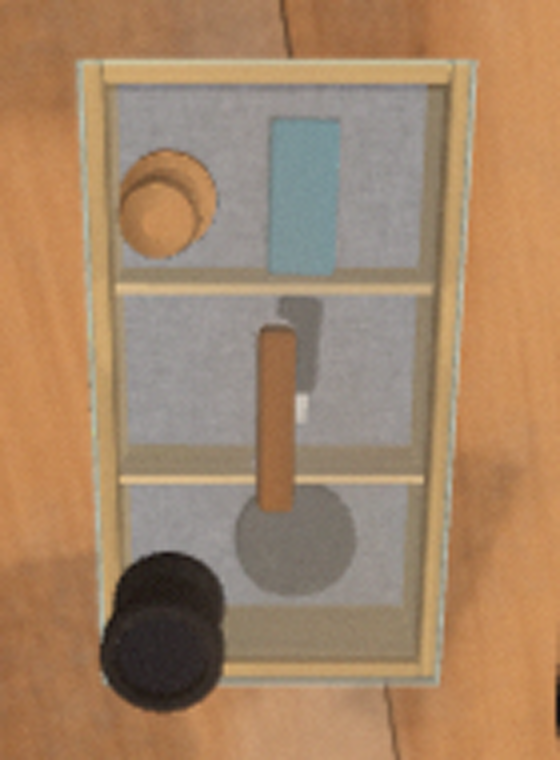

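Run:
```python
from h import *
im,K,Tc=load('w1')
f=lambda a,z: ray(np.array(a)/4+[195,90],K,Tc,z)
W=f([[78,60],[478,61],[440,684],[107,680]],.060); print(W.round(4),[np.linalg.norm(W[i]-W[i-1]).round(4) for i in range(4)],W.mean(0).round(4))
y=W[0]+W[1]-W[2]-W[3]; print('yaw',np.arctan2(y[1],y[0])-np.pi/2); 
x=W[1]+W[2]-W[0]-W[3]; print('yaw',np.arctan2(x[1],x[0]))
B=f([[258,326],[296,326],[294,513],[257,511]],.091); print('bar',B.round(4),B.mean(0).round(4),[np.linalg.norm(B[i]-B[i-1]).round(4) for i in range(4)])
print('stamp',f([[159,219]],.127).round(4),'foot',f([[168,203]],.088).round(4),'r',np.diff(f([[120,203],[217,203]],.088),axis=0))
print('loupe',f([[162,653]],.105).round(4),np.diff(f([[101,653],[224,653]],.105),axis=0), 'base arc', f([[168,612]],.060))
I,K,Tc=load('t1'); cv2.imwrite('pics/c4.png',cv2.resize(I[140:290,85:400],None,fx=2.5,fy=2.5,interpolation=cv2.INTER_CUBIC))
px=np.array([[62,84],[383,50],[414,490],[80,523]])/4+[85,145]
W=ray(px,K,Tc,.013);print('folder',W.round(4),[np.linalg.norm(W[i]-W[i-1]).round(3) for i in range(4)],W.mean(0)); x=W[0]+W[1]-W[2]-W[3];print(np.arctan2(x[1],x[0])); y=W[0]+W[3]-W[2]-W[1];print(np.arctan2(y[1],y[0])-np.pi/2)
```

```text
[[ 0.5399  0.0892  0.06  ]
 [ 0.6727  0.066   0.06  ]
 [ 0.6323 -0.1687  0.06  ]
 [ 0.5012 -0.1442  0.06  ]] [np.float64(0.2366), np.float64(0.1348), np.float64(0.2381), np.float64(0.1334)] [ 0.5865 -0.0394  0.06  ]
yaw -0.16738728345001608
yaw -0.17864161975142434
bar [[ 0.5852 -0.0045  0.091 ]
 [ 0.5977 -0.0066  0.091 ]
 [ 0.5866 -0.0727  0.091 ]
 [ 0.574  -0.0698  0.091 ]] [ 0.5859 -0.0384  0.091 ] [np.float64(0.0663), np.float64(0.0126), np.float64(0.067), np.float64(0.013)]
stamp [[0.5629 0.0399 0.127 ]] foot [[0.5631 0.04   0.088 ]] r [[ 0.0310012  -0.00534684  0.        ]]
loupe [[ 0.533  -0.1113  0.105 ]] [[ 0.04250888 -0.00731863  0.        ]] base arc [[ 0.53094162 -0.11870984  0.06      ]]
folder [[0.6501 0.475  0.013 ]
 [0.6722 0.2284 0.013 ]
 [0.3382 0.2007 0.013 ]
 [0.3183 0.4453 0.013 ]] [np.float64(0.333), np.float64(0.248), np.float64(0.335), np.float64(0.245)] [0.49471139 0.33735258 0.013     ]
0.08582792585777925
0.08550487672091278
```

View pics/c4.png

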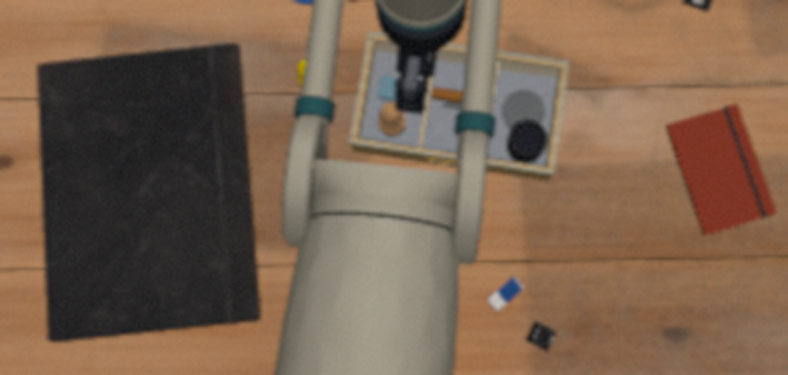

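Run:
```python
from h import *
im=cv2.imread('pics/side0.png')
cv2.imwrite('pics/c5.png',cv2.resize(im[165:265,190:300],None,fx=6,fy=6,interpolation=cv2.INTER_CUBIC))
plan([.563,.040,.18],-.168)
```

```text
pos [0.5802 0.0022 0.3032] q6 [-0.12  0.25  1.36 -0.    1.53  0.06] t 2.75 w 0.0854
turn deg (tool): [-0.01  0.01 -0.19]  shift in FINAL axes mm: [ 34.4 -23.3 123.2]  shift in CURRENT axes: [ 34.3 -23.4 123.2]
```

View pics/c5.png

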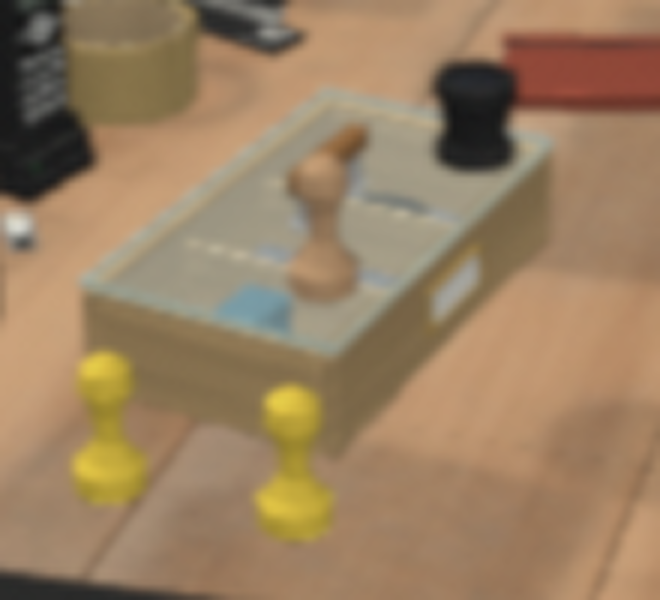

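Call:
drive_tool(
  targets=[0, 0, 0, 11.5, -7.8, 40, 1, 0, 0, 0, 11.5, -7.8, 40, 1, 0, 0, 0, 11.5, -7.8, 40, 1, 0, 0, 0, 0, 0, 44, 1, 0, 0, 0, 0, 0, 44, 1, 0, 0, 0, 0, 0, 0, 1, 0, 0, 0, 0, 0, 0, 1],
  grip_force=30,
)

```text
clock: 3.62
position: [0.5644, 0.0401, 0.0967]
ee_rot: [0.001, 0.765, 0.644, 0.001]
contact_force: [0.7, -0.4, 0.6]
width: 0.0854
```

Run:
```python
from h import *
im,K,Tc=shot('wrist','w2'); plan([.563,.040,.095],-.168)
```

```text
pos [0.5648 0.04   0.0973] q6 [-0.05  0.37  1.73 -0.    1.04  0.12] t 3.67 w 0.0849
turn deg (tool): [ 0.23 -0.02 -0.14]  shift in FINAL axes mm: [-0.3 -1.8  2.3]  shift in CURRENT axes: [-0.3 -1.8  2.3]
```

View pics/w2.png

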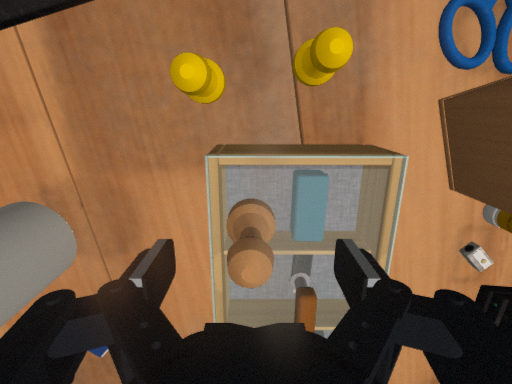

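Run:
```python
from h import *
im,K,Tc=load('w2'); print(ray([[250.5,261]],K,Tc,.115).round(4), ray([[251,213]],K,Tc,.070).round(4))
```

```text
[[0.5616 0.04   0.115 ]] [[0.563  0.0487 0.07  ]]
```

Call:
drive_tool(
  targets=[0, 0, 0, 0, -2, 1.5, 1, 0, 0, 0, 0, 0, 0, 0, 0, 0, 0, 0, 0, 0, 0, 0, 0, 0, 0, 0, 0, 0, 0, 0, 0, 0, 0, 0, 0, 0, 0, 0, 0, 0, 0, 0],
)

```text
clock: 4.42
position: [0.5611, 0.0405, 0.094]
ee_rot: [0.0, 0.765, 0.644, 0.0]
contact_force: [-0.2, 0.5, 1.8]
width: 0.0221
```

Run:
```python
from h import *
plan([.610,.399,.20],-.168)
```

```text
pos [0.5611 0.0405 0.094 ] q6 [-0.05  0.37  1.74 -0.    1.04  0.12] t 4.42 w 0.0221
turn deg (tool): [ 0.01  0.01 -0.12]  shift in FINAL axes mm: [ 361.7  -11.8 -106. ]  shift in CURRENT axes: [ 361.6  -12.5 -106. ]
```

Call:
drive_tool(
  targets=[0, 0, 0, 0, 0, -20, 0, 0, 0, 0, 0, 0, -40, 0, 0, 0, 0, 0, 0, -46, 0, 0, 0, 0, 40.2, -1.35, 0, 0, 0, 0, 0, 40.2, -1.35, 0, 0, 0, 0, 0, 40.2, -1.35, 0, 0, 0, 0, 0, 40.2, -1.35, 0, 0, 0, 0, 0, 40.2, -1.35, 0, 0, 0, 0, 0, 40.2, -1.35, 0, 0, 0, 0, 0, 40.2, -1.35, 0, 0, 0, 0, 0, 40.2, -1.35, 0, 0, 0, 0, 0, 40.2, -1.35, 0, 0],
)

```text
clock: 5.92
position: [0.6103, 0.4004, 0.1991]
ee_rot: [0.0, 0.765, 0.644, -0.0]
contact_force: [0.9, 0.5, -0.6]
width: 0.0222
```

Call:
drive_tool(
  targets=[0, 0, 0, 0, 0, 40, 0, 0, 0, 0, 0, 0, 40, 0, 0, 0, 0, 0, 0, 40, 0, 0, 0, 0, 0, 0, 20, 0, 0, 0, 0, 0, 0, 0, 0, 0, 0, 0, 0, 0, 0, 0],
)

```text
clock: 6.68
position: [0.6111, 0.3995, 0.0607]
ee_rot: [0.0, 0.765, 0.644, 0.001]
contact_force: [-0.8, -0.3, -0.2]
width: 0.0221
```

Run:
```python
from h import *
im,K,Tc=shot('wrist','w3'); plan([.610,.399,.048],-.168)
```

```text
pos [0.6113 0.3996 0.0612] q6 [ 0.48  0.62  1.37 -0.    1.15  0.65] t 6.72 w 0.0223
turn deg (tool): [ 0.12 -0.09 -0.13]  shift in FINAL axes mm: [-0.8 -1.2 13.2]  shift in CURRENT axes: [-0.8 -1.2 13.2]
```

View pics/w3.png

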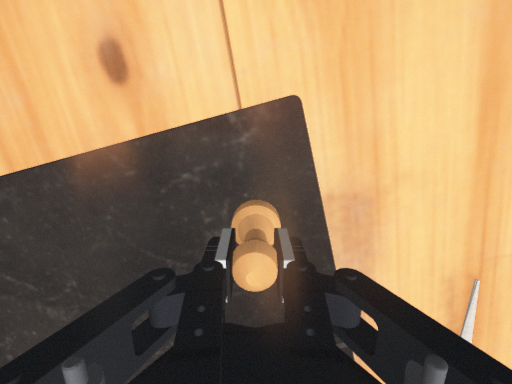

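Stamp hangs upright over the folder corner region. Lower, release, lift.

Call:
drive_tool(
  targets=[0, 0, 0, 0, 0, 10, 0, 0, 0, 0, 0, 0, 2.5, 0, 0, 0, 0, 0, 0, 0, 0],
)

```text
clock: 7.1
position: [0.6101, 0.399, 0.047]
ee_rot: [-0.0, 0.765, 0.644, -0.0]
contact_force: [0.5, 0.5, -0.9]
width: 0.0223
```

Call:
drive_tool(
  targets=[0, 0, 0, 0, 0, 0, 0, 0, 0, 0, 0, 0, 0, 0.5, 0, 0, 0, 0, 0, 0, 1, 0, 0, 0, 0, 0, 0, 1, 0, 0, 0, 0, 0, -20, 1, 0, 0, 0, 0, 0, -50, 1, 0, 0, 0, 0, 0, -50, 1, 0, 0, 0, 0, 0, -50, 1, 0, 0, 0, 0, 0, 0, 1],
)

```text
clock: 8.22
position: [0.6127, 0.4004, 0.2236]
ee_rot: [0.001, 0.765, 0.644, 0.005]
contact_force: [0.1, 0.8, -0.9]
width: 0.0852
```

Run:
```python
from h import *
im,K,Tc=shot('wrist','w4'); plan([.533,-.111,.2],-.168)
```

```text
pos [0.6113 0.3997 0.2202] q6 [ 0.48  0.52  1.15 -0.    1.47  0.65] t 8.28 w 0.0854
turn deg (tool): [ 0.25 -0.19 -0.12]  shift in FINAL axes mm: [-516.6    8.2   20.2]  shift in CURRENT axes: [-516.6    9.2   18.6]
```

View pics/w4.png

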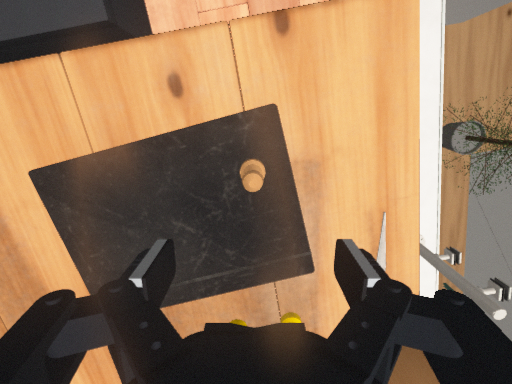

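Run:
```python
from h import *
im,K,Tc=load('w4'); print('folder corners',ray([[30,173],[275,104],[313,270]],K,Tc,.013).round(4)); print('stamp',ray([[253,183]],K,Tc,.080).round(4),ray([[253,170]],K,Tc,.02).round(4))
W=ray([[30,173],[275,104],[313,270]],K,Tc,.013);print(np.linalg.norm(W[0]-W[1]),np.linalg.norm(W[2]-W[1]),(W[0]+W[2])/2); d=W[1]-W[0]; print(np.arctan2(d[1],d[0]))
```

```text
folder corners [[0.3219 0.4446 0.013 ]
 [0.6527 0.4759 0.013 ]
 [0.6738 0.2345 0.013 ]]
stamp [[0.6115 0.3987 0.08  ]] [[0.6121 0.4001 0.02  ]]
0.33228350773146276 0.24234012007647676 [0.49787344 0.33956734 0.013     ]
0.09444162794170974
```

Call:
drive_tool(
  targets=[0, 0, 0, -51.7, 0.9, 0, 1, 0, 0, 0, -51.7, 0.9, 0, 1, 0, 0, 0, -51.7, 0.9, 0, 1, 0, 0, 0, -51.7, 0.9, 0, 1, 0, 0, 0, -51.7, 0.9, 0, 1, 0, 0, 0, -51.7, 0.9, 0, 1, 0, 0, 0, -51.7, 0.9, 0, 1, 0, 0, 0, -51.7, 0.9, 0, 1, 0, 0, 0, -51.7, 0.9, 0, 1, 0, 0, 0, -51.7, 0.9, 0, 1, 0, 0, 0, 0, 0, 30, 1, 0, 0, 0, 0, 0, 40, 1],
)

```text
clock: 9.78
position: [0.5312, -0.1129, 0.1458]
ee_rot: [-0.0, 0.765, 0.644, 0.0]
contact_force: [-0.1, 0.1, 0.0]
width: 0.0854
```

Call:
drive_tool(
  targets=[0, 0, 0, 0, 0, 0, 1],
)

```text
clock: 9.9
position: [0.528, -0.111, 0.1432]
ee_rot: [-0.004, 0.765, 0.644, -0.003]
contact_force: [-0.7, 0.5, -0.0]
width: 0.0854
```

Run:
```python
from h import *
im,K,Tc=shot('wrist','w5'); plan([.533,-.111,.066],-.168)
```

```text
pos [ 0.53   -0.1114  0.1454] q6 [-0.34  0.29  1.71 -0.    1.15 -0.17] t 9.95 w 0.0858
turn deg (tool): [-0.3  -0.04 -0.13]  shift in FINAL axes mm: [ 0.9  2.9 79.4]  shift in CURRENT axes: [ 0.9  3.3 79.4]
```

View pics/w5.png

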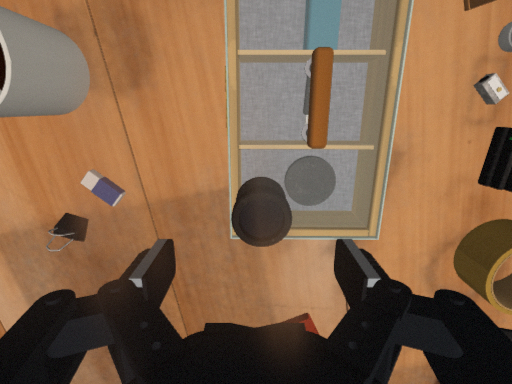

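Run:
```python
from h import *
im,K,Tc=load('w5'); print(ray([[262,216]],K,Tc,.105).round(4)); W=ray([[232.5,216],[291.5,216]],K,Tc,.105);print(W,np.linalg.norm(W[0]-W[1])); plan([.533,-.111,.066],-.168)
print(ray([[229,238],[379,238]],K,Tc,.06))
```

```text
[[ 0.5326 -0.1102  0.105 ]]
[[ 0.51191811 -0.10678657  0.105     ]
 [ 0.55331947 -0.11370134  0.105     ]] 0.041974827417081466
pos [ 0.53   -0.1114  0.1454] q6 [-0.34  0.29  1.71 -0.    1.15 -0.17] t 9.95 w 0.0858
turn deg (tool): [-0.3  -0.04 -0.13]  shift in FINAL axes mm: [ 0.9  2.9 79.4]  shift in CURRENT axes: [ 0.9  3.3 79.4]
[[ 0.49726536 -0.14470022  0.06      ]
 [ 0.63169177 -0.1670139   0.06      ]]
```

Call:
drive_tool(
  targets=[0, 0, 0, 1, 2, 30, 1, 0, 0, 0, 0, 0, 30, 1, 0, 0, 0, 0, 0, 18, 1, 0, 0, 0, 0, 0, 0, 1, 0, 0, 0, 0, 0, 0, 1],
)

```text
clock: 10.58
position: [0.5351, -0.1115, 0.0708]
ee_rot: [0.001, 0.765, 0.645, 0.001]
contact_force: [0.5, -0.4, 0.7]
width: 0.0851
```

Call:
drive_tool(
  targets=[0, 0, 0, 0, 0, 0, 0, 0, 0, 0, 0, 0, 0, 0, 0, 0, 0, 0, 0, 0, 0, 0, 0, 0, 0, 0, 0, 0],
)

```text
clock: 11.08
position: [0.5341, -0.1114, 0.0701]
ee_rot: [0.001, 0.765, 0.644, 0.0]
contact_force: [-1.5, 0.2, 6.7]
width: 0.0433
```

Run:
```python
from h import *
plan([.6197,.2895,.18],-.168)
```

```text
pos [ 0.5341 -0.1114  0.0701] q6 [-0.33  0.37  1.8  -0.    0.97 -0.16] t 11.07 w 0.0433
turn deg (tool): [ 0.06  0.02 -0.13]  shift in FINAL axes mm: [ 409.6   17.3 -109.9]  shift in CURRENT axes: [ 409.6   16.5 -110. ]
```

Call:
drive_tool(
  targets=[0, 0, 0, 0, 0, -20, 0, 0, 0, 0, 0, 0, -40, 0, 0, 0, 0, 0, 0, -50, 0, 0, 0, 0, 45.5, 1.8, 0, 0, 0, 0, 0, 45.5, 1.8, 0, 0, 0, 0, 0, 45.5, 1.8, 0, 0, 0, 0, 0, 45.5, 1.8, 0, 0, 0, 0, 0, 45.5, 1.8, 0, 0, 0, 0, 0, 45.5, 1.8, 0, 0, 0, 0, 0, 45.5, 1.8, 0, 0, 0, 0, 0, 45.5, 1.8, 0, 0, 0, 0, 0, 45.5, 1.8, 0, 0],
)

```text
clock: 12.58
position: [0.6191, 0.2909, 0.1786]
ee_rot: [-0.0, 0.765, 0.644, -0.0]
contact_force: [0.1, -0.2, -1.0]
width: 0.0434
```

Call:
drive_tool(
  targets=[0, 0, 0, 0, 0, 0, 0, 0, 0, 0, 0, 0, 50, 0, 0, 0, 0, 0, 0, 50, 0, 0, 0, 0, 0, 0, 40, 0, 0, 0, 0, 0, 0, 10, 0, 0, 0, 0, 0, 0, 0, 0, 0, 0, 0, 0, 0, 0, 0],
)

```text
clock: 13.45
position: [0.6207, 0.2898, 0.0315]
ee_rot: [0.001, 0.765, 0.644, 0.002]
contact_force: [-0.6, 0.1, -0.3]
width: 0.0434
```

Run:
```python
from h import *
im,K,Tc=shot('wrist','w6'); plan([.6197,.2895,.0235],-.168)
```

```text
pos [0.6207 0.2899 0.0315] q6 [ 0.34  0.59  1.52 -0.    1.03  0.51] t 13.5 w 0.0433
turn deg (tool): [ 0.21 -0.11 -0.13]  shift in FINAL axes mm: [-0.6 -0.9  8. ]  shift in CURRENT axes: [-0.6 -0.9  8. ]
```

View pics/w6.png

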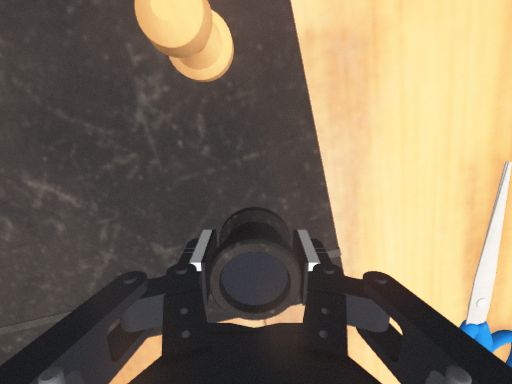

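Call:
drive_tool(
  targets=[0, 0, 0, 0, 0, 5, 0, 0, 0, 0, 0, 0, 2.5, 0, 0, 0, 0, 0, 0, 0, 0, 0, 0, 0, 0, 0, 0, 0],
)

```text
clock: 14.0
position: [0.6192, 0.2896, 0.0222]
ee_rot: [0.0, 0.765, 0.644, 0.0]
contact_force: [-0.9, 0.1, 3.1]
width: 0.0432
```

Call:
drive_tool(
  targets=[0, 0, 0, 0, 0, 0, 0.6, 0, 0, 0, 0, 0, 0, 1, 0, 0, 0, 0, 0, 0, 1, 0, 0, 0, 0, 0, -20, 1, 0, 0, 0, 0, 0, -50, 1, 0, 0, 0, 0, 0, -50, 1, 0, 0, 0, 0, 0, -40, 1, 0, 0, 0, 0, 0, 0, 1],
)

```text
clock: 15.0
position: [0.6214, 0.2904, 0.1863]
ee_rot: [0.002, 0.765, 0.644, 0.004]
contact_force: [0.2, 0.2, -0.1]
width: 0.0857
```

Run:
```python
from h import *
im,K,Tc=shot('wrist','w7'); plan([.586,-.039,.17],-.168)
```

```text
pos [0.6199 0.2899 0.1836] q6 [ 0.34  0.46  1.33 -0.    1.34  0.51] t 15.05 w 0.0854
turn deg (tool): [ 0.19 -0.1  -0.12]  shift in FINAL axes mm: [-329.9   21.6   13.6]  shift in CURRENT axes: [-329.9   22.2   13.1]
```

View pics/w7.png

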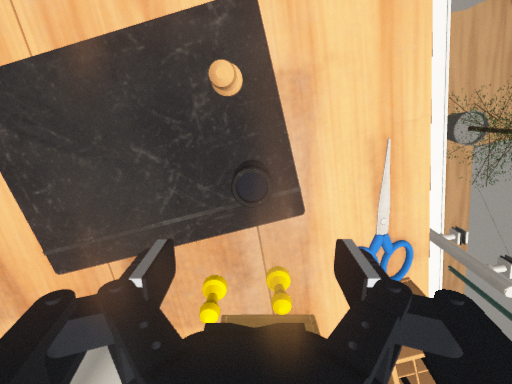

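Call:
drive_tool(
  targets=[0, 0, 0, -41.2, 2.75, 0, 1, 0, 0, 0, -41.2, 2.75, 0, 1, 0, 0, 0, -41.2, 2.75, 0, 1, 0, 0, 0, -41.2, 2.75, 0, 1, 0, 0, 0, -41.2, 2.75, 0, 1, 0, 0, 0, -41.2, 2.75, 0, 1, 0, 0, 0, -41.2, 2.75, 0, 1, 0, 0, 0, -41.2, 2.75, 0, 1, 0, 0, 0, 0, 0, 0, 1, 0, 0, 0, 0, 0, 0, 1, 0, 0, 0, 0, 0, 0, 1],
)

```text
clock: 16.42
position: [0.5847, -0.0378, 0.1811]
ee_rot: [-0.001, 0.764, 0.645, -0.0]
contact_force: [-0.0, -0.0, -1.2]
width: 0.0853
```

Run:
```python
from h import *
im,K,Tc=shot('wrist','w8'); plan([.586,-.039,.17],-.168)
cv2.imwrite('pics/c8.png',cv2.resize(im[60:300,170:360],None,fx=3,fy=3,interpolation=cv2.INTER_CUBIC)[:600])
```

```text
pos [ 0.5848 -0.0378  0.1813] q6 [-0.18  0.32  1.56  0.    1.26 -0.01] t 16.48 w 0.0852
turn deg (tool): [-0.05 -0.02 -0.04]  shift in FINAL axes mm: [-1.   1.3 11.3]  shift in CURRENT axes: [-1.   1.4 11.3]
```

View pics/w8.png

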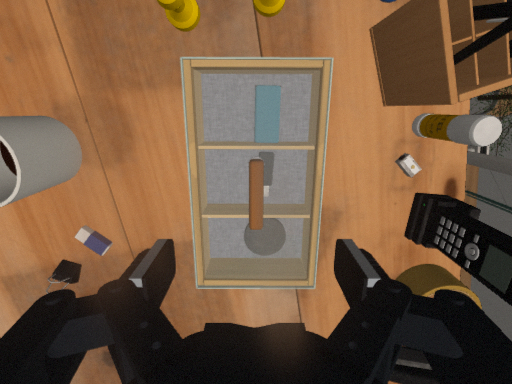

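View pics/c8.png

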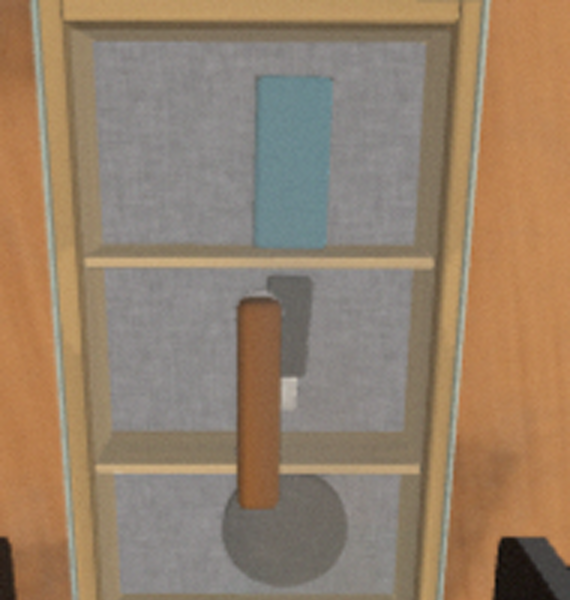

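Run:
```python
from h import *
im,K,Tc=load('w8')
W=ray([[181,58],[333,57],[315.5,288.5],[196,289]],K,Tc,.06);print(W.round(4),[np.linalg.norm(W[i]-W[i-1]).round(4) for i in range(4)],W.mean(0).round(4))
for a in (W[0]-W[3],W[1]-W[2]): print(np.arctan2(a[1],a[0])-np.pi/2)
a=W[1]-W[0]; print(np.arctan2(a[1],a[0]))
B=ray(np.array([[238,300],[281,300],[280,507],[239,507]])/3+[170,60],K,Tc,.091);print(B.round(4),B.mean(0).round(4),[np.linalg.norm(B[i]-B[i-1]).round(4) for i in range(4)])
a=B[0]+B[1]-B[2]-B[3]; print(np.arctan2(a[1],a[0])-np.pi/2)
C=ray(np.array([[256,76],[333,76],[325,247],[255,247]])/3+[170,60],K,Tc,.031);print('case',C.round(4),C.mean(0).round(4),[np.linalg.norm(C[i]-C[i-1]).round(4) for i in range(4)])
plan([.586,-.039,.0665],-.168)
```

```text
[[ 0.5399  0.0885  0.06  ]
 [ 0.6717  0.0669  0.06  ]
 [ 0.6321 -0.1681  0.06  ]
 [ 0.4984 -0.1462  0.06  ]] [np.float64(0.2384), np.float64(0.1336), np.float64(0.2383), np.float64(0.1354)] [ 0.5855 -0.0397  0.06  ]
-0.1749255223473951
-0.16701682522396943
-0.16225346329520146
[[ 0.5851 -0.0053  0.091 ]
 [ 0.5972 -0.0073  0.091 ]
 [ 0.5867 -0.0713  0.091 ]
 [ 0.5742 -0.0692  0.091 ]] [ 0.5858 -0.0383  0.091 ] [np.float64(0.0648), np.float64(0.0123), np.float64(0.0648), np.float64(0.0127)]
-0.16560647017993557
case [[ 0.601   0.0576  0.031 ]
 [ 0.6264  0.0533  0.031 ]
 [ 0.6157 -0.0024  0.031 ]
 [ 0.5913  0.0018  0.031 ]] [0.6086 0.0276 0.031 ] [np.float64(0.0566), np.float64(0.0257), np.float64(0.0566), np.float64(0.0248)]
pos [ 0.5848 -0.0378  0.1813] q6 [-0.18  0.32  1.56  0.    1.26 -0.01] t 16.48 w 0.0852
turn deg (tool): [-0.05 -0.02 -0.04]  shift in FINAL axes mm: [ -1.    1.3 114.8]  shift in CURRENT axes: [ -1.    1.5 114.8]
```

Call:
drive_tool(
  targets=[0, 0, 0, -1, 1, 40, 1, 0, 0, 0, 0, 0, 40, 1, 0, 0, 0, 0, 0, 30, 1, 0, 0, 0, 0, 0, 4, 1, 0, 0, 0, 0, 0, 0, 1, 0, 0, 0, 0, 0, 0, 1],
  grip_force=50,
)

```text
clock: 17.23
position: [0.5871, -0.0401, 0.0694]
ee_rot: [0.001, 0.764, 0.645, 0.001]
contact_force: [1.0, -0.2, 0.1]
width: 0.0849
```

Call:
drive_tool(
  targets=[0, 0, 0, 0, 0, 0, 0, 0, 0, 0, 0, 0, 0, 0, 0, 0, 0, 0, 0, 0, 0, 0, 0, 0, 0, 0, 0, 0, 0, 0, 0, 0, 0, 0, 0],
)

```text
clock: 17.85
position: [0.5859, -0.0402, 0.068]
ee_rot: [0.0, 0.765, 0.644, 0.0]
contact_force: [-0.2, -0.1, 2.1]
width: 0.0122
```

Run:
```python
from h import *
im,K,Tc=shot('wrist','w9'); plan([.586,-.039,.0665],-.168)
```

```text
pos [ 0.5859 -0.0402  0.068 ] q6 [-0.19  0.43  1.71 -0.    1.   -0.02] t 17.9 w 0.0121
turn deg (tool): [ 0.02  0.01 -0.13]  shift in FINAL axes mm: [ 1.2 -0.1  1.5]  shift in CURRENT axes: [ 1.2 -0.1  1.5]
```

View pics/w9.png

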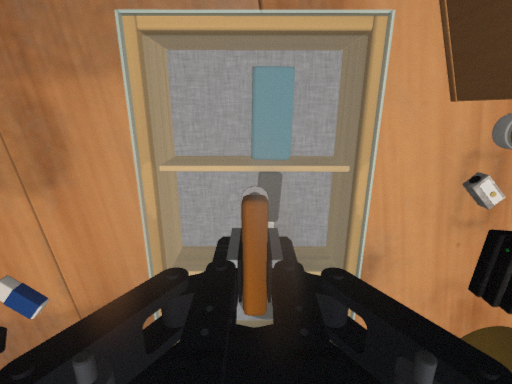

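Run:
```python
from h import *
plan([.452,.335,.218],-1.482); print(st()['ee_rot'],yaw()[0])
```

```text
pos [ 0.5859 -0.0402  0.068 ] q6 [-0.19  0.43  1.71 -0.    1.   -0.02] t 17.9 w 0.0121
turn deg (tool): [ 2.000e-02 -1.000e-02  7.516e+01]  shift in FINAL axes mm: [-100.1 -385.6 -150. ]  shift in CURRENT axes: [ 347.1 -195.5 -150.1]
[1.62893181e-04 7.64649229e-01 6.44446683e-01 5.58128187e-05] 1.4005988857844796
```

Call:
drive_tool(
  targets=[0, 0, 0, 0, 0, -5, 0, 0, 0, 0, 0, 0, -10, 0, 0, 0, 0, 0, 0, -20, 0, 0, 0, 0, 0, 0, -35, 0, 0, 0, 0, 0, 0, -40, 0, 0, 0, 0, 0, 0, -40, 0, 0, 0, 0, 0, 0, 0, 0],
)

```text
clock: 18.77
position: [0.588, -0.0405, 0.2218]
ee_rot: [0.003, 0.765, 0.644, 0.003]
contact_force: [0.3, 0.4, -2.7]
width: 0.012
```

Call:
drive_tool(
  targets=[0, 0, 0, 20, -10.5, 0, 0, 0, 0, 0, 34, -19, 0, 0, 0, 0, 0, 34, -19, 0, 0, 0, 0, 0, 34, -19, 0, 0, 0, 0, 0, 34, -19, 0, 0, 0, 0, 0, 34, -19, 0, 0, 0, 0, 0, 34, -19, 0, 0, 0, 0, 0, 34, -19, 0, 0, 0, 0, 0, 34, -19, 0, 0, 0, 0, 0, 34, -19, 0, 0, 0, 0, 0, 21, -14, 0, 0, 0, 0, 0, 0, 0, 0, 0],
)

```text
clock: 20.27
position: [0.4489, 0.3364, 0.2156]
ee_rot: [-0.001, 0.763, 0.646, -0.002]
contact_force: [-0.0, -0.1, -1.9]
width: 0.0121
```

Call:
drive_tool(
  targets=[0, 0, 5, 0, 0, 0, 0, 0, 0, 7.5, 0, 0, 0, 0, 0, 0, 7.5, 0, 0, 0, 0, 0, 0, 7.5, 0, 0, 0, 0, 0, 0, 7.5, 0, 0, 0, 0, 0, 0, 7.5, 0, 0, 0, 0, 0, 0, 7.5, 0, 0, 0, 0, 0, 0, 7.5, 0, 0, 0, 0, 0, 0, 7.5, 0, 0, 0, 0, 0, 0, 7, 0, 0, 0, 0, 0, 0, 3, 0, 0, 0, 0, 0, 0, 0, 0, 0, 0, 0],
)

```text
clock: 21.78
position: [0.4511, 0.334, 0.2166]
ee_rot: [0.001, 0.999, 0.046, -0.001]
contact_force: [-0.2, 0.6, -2.2]
width: 0.0117
```

Call:
drive_tool(
  targets=[0, 0, 0, 0, 0, 0, 0],
)

```text
clock: 21.9
position: [0.4515, 0.3344, 0.2171]
ee_rot: [0.0, 0.999, 0.046, -0.001]
contact_force: [1.0, -0.7, -3.1]
width: 0.0123
```

Run:
```python
from h import *
im,K,Tc=shot('wrist','w10');shot('top','t10');shot('side','s10'); plan([.452,.335,.032],-1.482)
```

```text
pos [0.4518 0.3348 0.2176] q6 [ 0.51  0.27  1.56 -0.    1.32  1.99] t 22.05 w 0.0122
turn deg (tool): [0.02 0.02 0.18]  shift in FINAL axes mm: [  0.2  -0.2 185.6]  shift in CURRENT axes: [  0.3  -0.3 185.6]
```

View pics/w10.png

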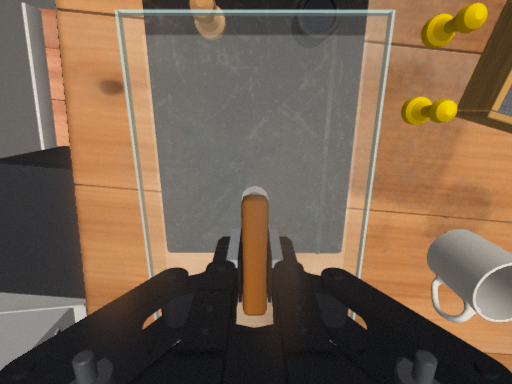

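View pics/s10.png

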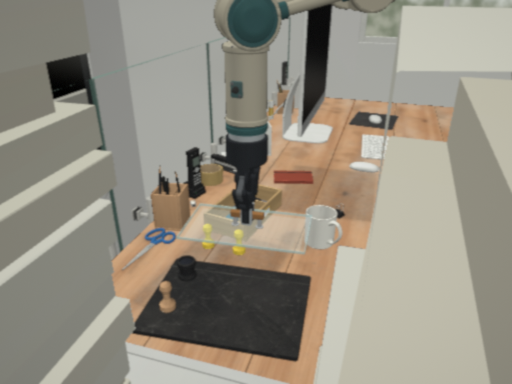

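Call:
drive_tool(
  targets=[0, 0, 0, 0, 0, 20, 0, 0, 0, 0, 0, 0, 35, 0, 0, 0, 0, 0, 0, 35, 0, 0, 0, 0, 0, 0, 35, 0, 0, 0, 0, 0, 0, 30, 0, 0, 0, 0, 0, 0, 15, 0, 0, 0, 0, 0, 0, 5, 0, 0, 0, 0, 0, 0, 0, 0, 0, 0, 0, 0, 0, 0, 0],
)

```text
clock: 23.18
position: [0.4528, 0.3354, 0.0439]
ee_rot: [-0.001, 0.999, 0.046, 0.001]
contact_force: [-1.1, -0.2, -2.1]
width: 0.0119
```

Run:
```python
from h import *
im,K,Tc=shot('wrist','w11'); plan([.452,.335,.032],-1.482)
```

```text
pos [0.4526 0.3353 0.0439] q6 [ 0.51  0.42  1.8  -0.    0.92  1.99] t 23.23 w 0.0119
turn deg (tool): [-0.05 -0.12  0.16]  shift in FINAL axes mm: [-0.7  0.3 11.9]  shift in CURRENT axes: [-0.7  0.3 11.9]
```

View pics/w11.png

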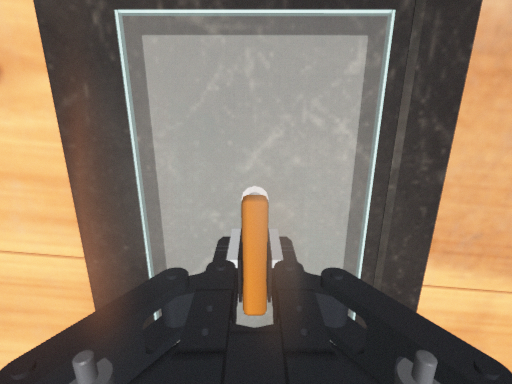

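Call:
drive_tool(
  targets=[0, 0, 0, 0, 0, 7, 0, 0, 0, 0, 0, 0, 4, 0, 0, 0, 0, 0, 0, 0, 0, 0, 0, 0, 0, 0, 0, 0],
)

```text
clock: 23.72
position: [0.4518, 0.3349, 0.0317]
ee_rot: [0.0, 0.999, 0.046, -0.0]
contact_force: [-0.0, 0.2, -2.7]
width: 0.0118
```

Call:
drive_tool(
  targets=[0, 0, 0, 0, 0, 0, 0.4, 0, 0, 0, 0, 0, 0, 1, 0, 0, 0, 0, 0, 0, 1, 0, 0, 0, 0, 0, -20, 1, 0, 0, 0, 0, 0, -50, 1, 0, 0, 0, 0, 0, -50, 1, 0, 0, 0, 0, 0, -50, 1, 0, 0, 0, 0, 0, 0, 1, 0, 0, 0, 0, 0, 0, 1],
)

```text
clock: 24.85
position: [0.4514, 0.3346, 0.2014]
ee_rot: [0.0, 0.999, 0.046, -0.0]
contact_force: [0.2, -1.0, -1.2]
width: 0.0848
```

Run:
```python
from h import *
im,K,Tc=shot('wrist','w12'); plan([.6086,.0276,.2],-.168); print(yaw()[0])
```

```text
pos [0.451  0.3344 0.2005] q6 [ 0.51  0.28  1.58 -0.    1.28  1.99] t 24.9 w 0.0854
turn deg (tool): [-3.000e-02  1.600e-01 -7.513e+01]  shift in FINAL axes mm: [-276.1  206.7    0.5]  shift in CURRENT axes: [128.9 319.9   0.5]
0.09156492038886421
```

View pics/w12.png

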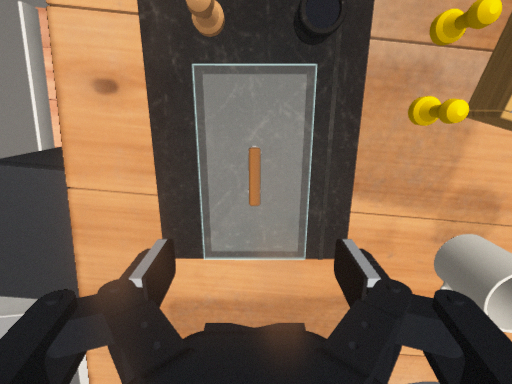

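Call:
drive_tool(
  targets=[0, 0, 0, 8, 20, 0, 1, 0, 0, 0, 16, 40, 0, 1, 0, 0, 0, 16, 40, 0, 1, 0, 0, 0, 16, 40, 0, 1, 0, 0, 0, 16, 40, 0, 1, 0, 0, 0, 16, 40, 0, 1, 0, 0, 0, 16, 40, 0, 1, 0, 0, 0, 16, 40, 0, 1, 0, 0, 0, 9, 20, 0, 1],
)

```text
clock: 26.02
position: [0.6095, 0.0263, 0.1996]
ee_rot: [-0.0, 0.999, 0.045, -0.002]
contact_force: [0.1, 0.2, 0.4]
width: 0.0852
```

Call:
drive_tool(
  targets=[0, 0, -5, 0, 0, 0, 0.6, 0, 0, -8, 0, 0, 0, 0.6, 0, 0, -8, 0, 0, 0, 0.6, 0, 0, -8, 0, 0, 0, 0.6, 0, 0, -8, 0, 0, 0, 0.6, 0, 0, -8, 0, 0, 0, 0.6, 0, 0, -8, 0, 0, 0, 0.6, 0, 0, -8, 0, 0, 0, 0.6, 0, 0, -8, 0, 0, 0, 0.6, 0, 0, -5.5, 0, 0, 0, 0.6, 0, 0, 0, 0, 0, 0, 0.6, 0, 0, 0, 0, 0, 0, 0.6],
)

```text
clock: 27.52
position: [0.6092, 0.0285, 0.2012]
ee_rot: [-0.001, 0.768, 0.641, -0.0]
contact_force: [0.5, -0.4, -0.4]
width: 0.0514
```

Run:
```python
from h import *
im,K,Tc=shot('wrist','w13'); shot('top','t13'); plan([.6086,.0276,.1],-.178)
```

```text
pos [0.6094 0.0283 0.2015] q6 [-0.07  0.35  1.48  0.    1.32  0.11] t 27.62 w 0.0513
turn deg (tool): [-0.04  0.   -0.09]  shift in FINAL axes mm: [ -0.8  -0.7 101.5]  shift in CURRENT axes: [ -0.8  -0.6 101.5]
```

View pics/w13.png

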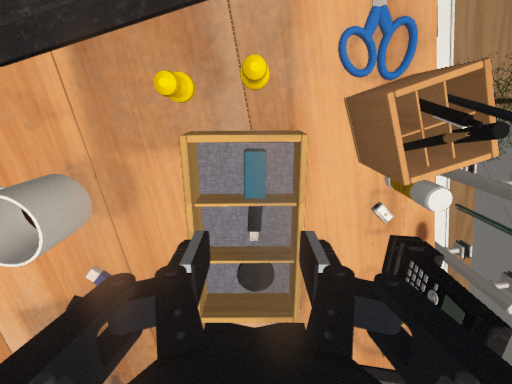

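View pics/t13.png

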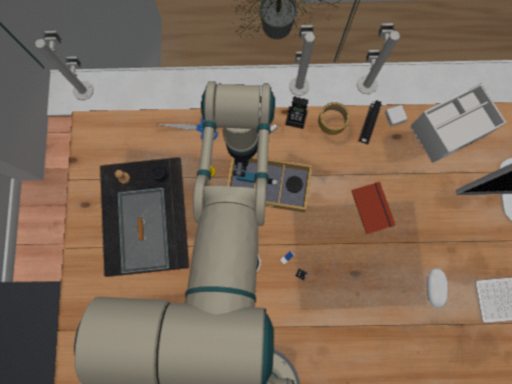

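Run:
```python
from h import *
im,K,Tc=load('w13')
hsv=cv2.cvtColor(im,cv2.COLOR_BGR2HSV); m=((hsv[...,0]>85)&(hsv[...,0]<105)&(hsv[...,1]>90)).astype(np.uint8); m[:,:200]=0;m[:,320:]=0;m[:120]=0;m[220:]=0
cs,_=cv2.findContours(m,0,1); c=max(cs,key=cv2.contourArea); print(cv2.boundingRect(c))
cv2.imwrite('pics/c13.png',cv2.resize(im[120:340,170:320],None,fx=4,fy=4,interpolation=cv2.INTER_CUBIC)[:420])
```

```text
(244, 152, 21, 46)
```

View pics/c13.png

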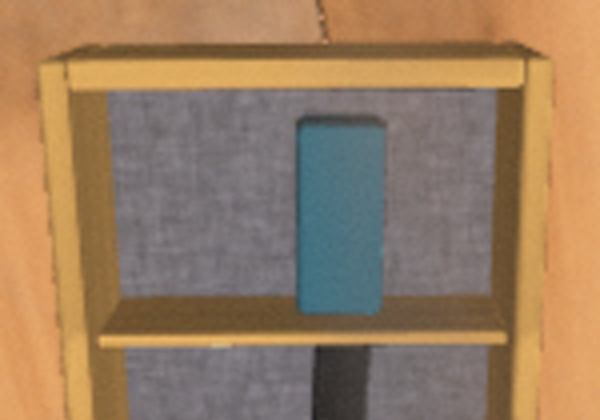

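Run:
```python
from h import *
im,K,Tc=load('w13')
C=ray(np.array([[298,124],[386,124],[383,315],[297,315]])/4+[170,120],K,Tc,.031);print('case',C.round(4),C.mean(0).round(4),[np.linalg.norm(C[i]-C[i-1]).round(4) for i in range(4)])
a=C[0]+C[1]-C[2]-C[3]; yw=np.arctan2(a[1],a[0])-np.pi/2; print(yw)
plan([*C.mean(0)[:2],.008],yw)
```

```text
case [[ 0.6022  0.0581  0.031 ]
 [ 0.627   0.0536  0.031 ]
 [ 0.6166 -0.0031  0.031 ]
 [ 0.591   0.0015  0.031 ]] [0.6092 0.0275 0.031 ] [np.float64(0.0577), np.float64(0.0252), np.float64(0.0577), np.float64(0.026)]
-0.18796977847473517
pos [0.6094 0.0283 0.2015] q6 [-0.07  0.35  1.48  0.    1.32  0.11] t 27.62 w 0.0513
turn deg (tool): [-0.04  0.    0.48]  shift in FINAL axes mm: [-8.000e-01 -1.000e-01  1.935e+02]  shift in CURRENT axes: [-8.000e-01  1.000e-01  1.935e+02]
```

Call:
drive_tool(
  targets=[0, 0, 0, -0.8, 0, 40, 0.6, 0, 0, 0, 0, 0, 50, 0.6, 0, 0, 0, 0, 0, 50, 0.6, 0, 0, 0, 0, 0, 30, 0.6, 0, 0, 0, 0, 0, 15, 0.6, 0, 0, 0, 0, 0, 5, 0.6, 0, 0, 0, 0, 0, 0, 0.6, 0, 0, 0, 0, 0, 0, 0.6],
  grip_force=30,
)

```text
clock: 28.62
position: [0.6106, 0.0272, 0.0132]
ee_rot: [0.001, 0.767, 0.641, 0.001]
contact_force: [0.2, 0.7, 0.9]
width: 0.0514
```

Call:
drive_tool(
  targets=[0, 0, 0, 0, -1, 4, 0.6, 0, 0, 0, 0, 0, 0, 0.6, 0, 0, 0, 0, 0, 0, 0, 0, 0, 0, 0, 0, 0, 0, 0, 0, 0, 0, 0, 0, 0, 0, 0, 0, 0, 0, 0, 0],
)

```text
clock: 29.38
position: [0.6085, 0.0275, 0.008]
ee_rot: [0.0, 0.767, 0.641, 0.0]
contact_force: [-0.6, 0.1, 5.2]
width: 0.0255
```

Run:
```python
from h import *
im,K,Tc=shot('wrist','w14'); plan([.508,-.350,.2],.259-np.pi); s=st();print(s['contact_force'])
```

```text
pos [0.6086 0.0275 0.0081] q6 [-0.07  0.52  1.72 -0.    0.9   0.11] t 29.43 w 0.025
turn deg (tool): [ 1.000e-02  1.000e-02 -2.509e+01]  shift in FINAL axes mm: [-339.1 -193.9 -191.9]  shift in CURRENT axes: [-389.3  -31.7 -191.9]
[-0.50829099  0.15728876  4.36002246]
```

View pics/w14.png

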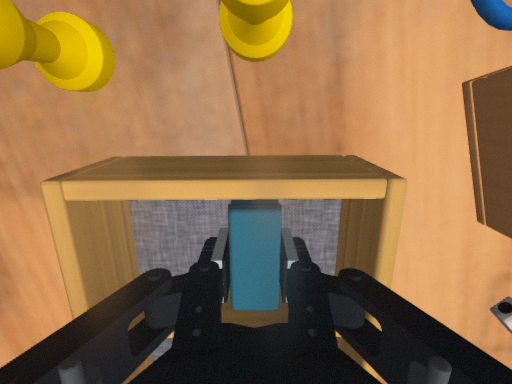

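Call:
drive_tool(
  targets=[0, 0, 0, 0, 0, -10, 0, 0, 0, 0, 0, 0, -30, 0, 0, 0, 0, 0, 0, -50, 0, 0, 0, 0, 0, 0, -40, 0, 0, 0, 0, -43.3, -3.5, -5, 0, 0, 0, 0, -43.3, -3.5, 0, 0, 0, 0, 0, -43.3, -3.5, 0, 0, 0, 0, 0, -43.3, -3.5, 0, 0, 0, 0, 0, -43.3, -3.5, 0, 0, 0, 0, 0, -43.3, -3.5, 0, 0, 0, 0, 0, -43.3, -3.5, 0, 0],
)

```text
clock: 30.8
position: [0.5298, -0.2677, 0.1429]
ee_rot: [-0.0, 0.767, 0.641, -0.0]
contact_force: [1.0, -0.2, -0.8]
width: 0.0255
```

Call:
drive_tool(
  targets=[0, 0, 0, 0, 0, 0, 0, 0, 0, 0, 0, 0, 0, 0, 0, 0, 0, 0, 0, 0, 0],
)

```text
clock: 31.18
position: [0.5306, -0.2652, 0.1428]
ee_rot: [-0.0, 0.767, 0.642, 0.0]
contact_force: [0.7, -0.3, -0.3]
width: 0.0254
```

Run:
```python
from h import *
im,K,Tc=shot('wrist','w15'); plan([.508,-.350,.015],-.178)
```

```text
pos [ 0.5307 -0.2652  0.1428] q6 [-0.58  0.36  1.6   0.    1.18 -0.4 ] t 31.23 w 0.0252
turn deg (tool): [-0.01 -0.02  0.04]  shift in FINAL axes mm: [-87.5  -7.3 127.8]  shift in CURRENT axes: [-87.6  -7.4 127.8]
```

View pics/w15.png

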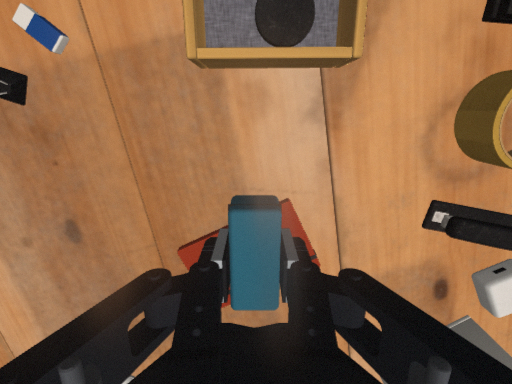

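Run:
```python
from h import *
im,K,Tc=load('t1')
W=ray(np.array([[667,127],[737,105],[774,214],[705,235]])/2.5+[85,140],K,Tc,.012);print(W.round(4),W.mean(0),[np.linalg.norm(W[i]-W[i-1]).round(3) for i in range(4)])
K,Tc=cam('side');im=cv2.imread('pics/side0.png')
hsv=cv2.cvtColor(im,cv2.COLOR_BGR2HSV); m=(((hsv[...,0]<8)|(hsv[...,0]>172))&(hsv[...,1]>130)).astype(np.uint8); m[:165]=0;m[190:]=0;m[:,:260]=0;m[:,330:]=0
ys,xs=np.nonzero(m);print(ray([[xs.mean(),ys.mean()]],K,Tc,.010))
```

```text
[[ 0.5584 -0.2894  0.012 ]
 [ 0.584  -0.3752  0.012 ]
 [ 0.4511 -0.4094  0.012 ]
 [ 0.4276 -0.3264  0.012 ]] [ 0.50526188 -0.35008638  0.012     ] [np.float64(0.136), np.float64(0.09), np.float64(0.137), np.float64(0.086)]
[[ 0.50449795 -0.34142694  0.01      ]]
```

Call:
drive_tool(
  targets=[0, 0, 0, -43, -4, 0, 0, 0, 0, 0, -43.5, -4, 0, 0, 0, 0, 0, 0, 0, 40, 0, 0, 0, 0, 0, 0, 50, 0, 0, 0, 0, 0, 0, 25, 0, 0, 0, 0, 0, 0, 5, 0, 0, 0, 0, 0, 0, 0, 0, 0, 0, 0, 0, 0, 0, 0],
)

```text
clock: 32.22
position: [0.5083, -0.3507, 0.0244]
ee_rot: [0.002, 0.767, 0.641, 0.0]
contact_force: [-0.3, 0.3, -0.0]
width: 0.0256
```

Run:
```python
from h import *
im,K,Tc=shot('wrist','w16'); plan([.507,-.349,.0155],-.178)
```

```text
pos [ 0.5082 -0.3507  0.0244] q6 [-0.72  0.51  1.69 -0.    0.94 -0.54] t 32.27 w 0.0253
turn deg (tool): [ 0.15  0.09 -0.03]  shift in FINAL axes mm: [ 1.5 -1.5  8.9]  shift in CURRENT axes: [ 1.5 -1.5  8.9]
```

View pics/w16.png

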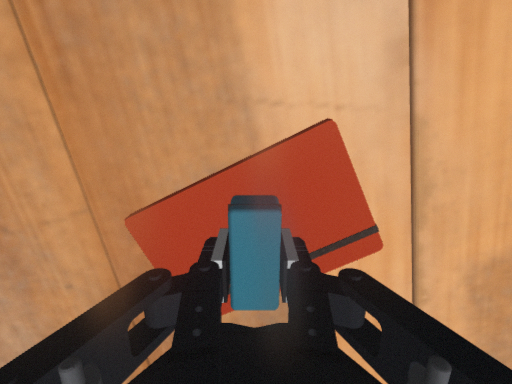

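Run:
```python
from h import *
im,K,Tc=load('w16'); W=ray([[125,218],[332,120],[383,244]],K,Tc,.012);print(W.round(4),(W[0]+W[2])/2,np.linalg.norm(W[0]-W[1]),np.linalg.norm(W[2]-W[1]))
```

```text
[[ 0.4319 -0.3261  0.012 ]
 [ 0.5618 -0.2906  0.012 ]
 [ 0.5864 -0.372   0.012 ]] [ 0.50913833 -0.34903727  0.012     ] 0.1347100640371798 0.08502100127715762
```

Call:
drive_tool(
  targets=[0, 0, 0, 1.5, 0, 5, 0, 0, 0, 0, 0, 0, 3, 0, 0, 0, 0, 0, 0, 0, 0, 0, 0, 0, 0, 0, 0, 0],
)

```text
clock: 32.78
position: [0.5074, -0.3486, 0.0147]
ee_rot: [-0.0, 0.767, 0.641, -0.0]
contact_force: [0.0, -0.8, 0.7]
width: 0.0256
```

Call:
drive_tool(
  targets=[0, 0, 0, 0, 0, 0, 0.4, 0, 0, 0, 0, 0, 0, 0.8, 0, 0, 0, 0, 0, 0, 1, 0, 0, 0, 0, 0, -20, 1, 0, 0, 0, 0, 0, -50, 1, 0, 0, 0, 0, 0, -60, 1, 0, 0, 0, 0, 0, -60, 1, 0, 0, 0, 0, 0, 0, 1, 0, 0, 0, 0, 0, 0, 1],
)

```text
clock: 33.9
position: [0.5071, -0.3483, 0.2046]
ee_rot: [-0.0, 0.767, 0.641, -0.0]
contact_force: [-0.0, -0.5, 0.9]
width: 0.0856
```

Run:
```python
from h import *
im,K,Tc=shot('wrist','w17'); plan([.452,.335,.19],-1.482);
cv2.imwrite('pics/c17.png',cv2.resize(im[80:290,150:370],None,fx=2.5,fy=2.5,interpolation=cv2.INTER_CUBIC))
```

```text
pos [ 0.5067 -0.348   0.2035] q6 [-0.71  0.35  1.46 -0.    1.33 -0.54] t 33.95 w 0.0854
turn deg (tool): [-1.500e-01  2.000e-02  7.466e+01]  shift in FINAL axes mm: [   6.1 -685.1   13.5]  shift in CURRENT axes: [ 662.3 -175.3   14.7]
```

View pics/c17.png

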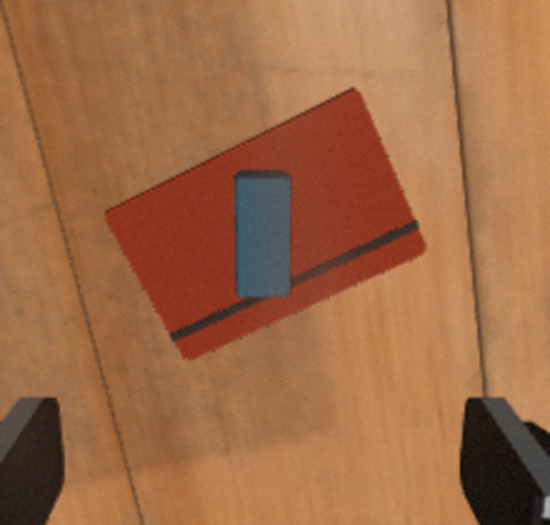

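Run:
```python
from h import *
im,K,Tc=load('w17'); f=lambda a,z: ray(np.array(a)/2.5+[150,80],K,Tc,z)
W=f([[107,211],[355,89],[427,247],[187,359]],.012);C=f([[236,177],[291,177],[290,297],[237,296]],.038)
print(W.mean(0),C.mean(0),[np.linalg.norm(W[i]-W[i-1]).round(3) for i in range(4)],[np.linalg.norm(C[i]-C[i-1]).round(4) for i in range(4)])
```

```text
[ 0.50913715 -0.35094324  0.012     ] [ 0.5076509  -0.34835805  0.038     ] [np.float64(0.088), np.float64(0.135), np.float64(0.087), np.float64(0.138)] [np.float64(0.0569), np.float64(0.0249), np.float64(0.0574), np.float64(0.0253)]
```

Call:
drive_tool(
  targets=[0, 0, 0, 50, -13.2, 0, 1, 0, 0, 0, 55, -14.6, 0, 1, 0, 0, 0, 55, -14.6, 0, 1, 0, 0, 0, 55, -14.6, 0, 1, 0, 0, 0, 55, -14.6, 0, 1, 0, 0, 0, 55, -14.6, 0, 1, 0, 0, 0, 55, -14.6, 0, 1, 0, 0, 0, 55, -14.6, 0, 1, 0, 0, 0, 55, -14.6, 0, 1, 0, 0, 0, 55, -14.6, 0, 1, 0, 0, 0, 55, -14.6, 0, 1, 0, 0, 0, 62, -16, 0, 1],
)

```text
clock: 35.45
position: [0.4517, 0.3335, 0.2026]
ee_rot: [-0.0, 0.768, 0.641, -0.002]
contact_force: [0.9, -0.0, -0.4]
width: 0.0854
```

Call:
drive_tool(
  targets=[0, 0, 7.5, 0, 0, 0, 1, 0, 0, 7.5, 0, 0, 0, 1, 0, 0, 7.5, 0, 0, 0, 1, 0, 0, 7.5, 0, 0, 0, 1, 0, 0, 7.5, 0, 0, 0, 1, 0, 0, 7.5, 0, 0, 0, 1, 0, 0, 7.5, 0, 0, 0, 1, 0, 0, 7.5, 0, 0, 0, 1, 0, 0, 7.5, 0, 0, 0, 1, 0, 0, 7.2, 0, 0, 0, 1, 0, 0, 0, 0, 0, 0, 1, 0, 0, 0, 0, 0, 0, 1],
)

```text
clock: 36.95
position: [0.4525, 0.3321, 0.2036]
ee_rot: [0.001, 0.999, 0.045, -0.001]
contact_force: [-0.0, 1.2, 0.4]
width: 0.0854
```

Run:
```python
from h import *
im,K,Tc=shot('wrist','w18'); plan([.452,.335,.032],-1.482)
cv2.imwrite('pics/c18.png',cv2.resize(im[60:280,180:330],None,fx=2.7,fy=2.7,interpolation=cv2.INTER_CUBIC))
```

```text
pos [0.4526 0.3322 0.2039] q6 [ 0.51  0.27  1.58 -0.    1.29  1.99] t 37.0 w 0.0853
turn deg (tool): [0.04 0.09 0.04]  shift in FINAL axes mm: [ -0.4  -2.8 171.9]  shift in CURRENT axes: [-1.000e-01 -2.900e+00  1.719e+02]
```

View pics/c18.png

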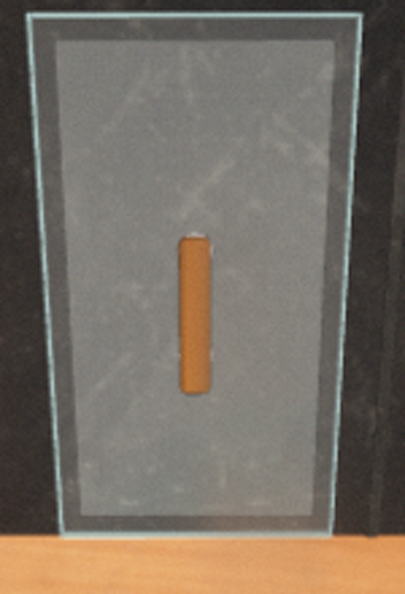

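Run:
```python
from h import *
im,K,Tc=load('w18'); f=lambda a,z: ray(np.array(a)/2.7+[180,60],K,Tc,z)
W=f([[27,13],[363,14],[330,537],[62,535]],.024);B=f([[180,238],[211,238],[211,394],[180,394]],.055)
for X in (W,B):
  a=X[0]+X[1]-X[2]-X[3]; print(X.mean(0).round(4),[np.linalg.norm(X[i]-X[i-1]).round(4) for i in range(4)],np.arctan2(a[1],a[0]))
```

```text
[0.4518 0.3347 0.024 ] [np.float64(0.2363), np.float64(0.1345), np.float64(0.2372), np.float64(0.1326)] 0.09078495838438273
[0.4523 0.3346 0.055 ] [np.float64(0.0654), np.float64(0.0122), np.float64(0.0654), np.float64(0.013)] 0.08882169228033344
```

Call:
drive_tool(
  targets=[0, 0, 0, -0.5, -2.7, 40, 1, 0, 0, 0, 0, 0, 50, 1, 0, 0, 0, 0, 0, 45, 1, 0, 0, 0, 0, 0, 25, 1, 0, 0, 0, 0, 0, 5, 1, 0, 0, 0, 0, 0, 0, 1, 0, 0, 0, 0, 0, 0, 1, 0, 0, 0, 0, 0, 0, 1],
  grip_force=50,
)

```text
clock: 38.0
position: [0.453, 0.3355, 0.041]
ee_rot: [-0.0, 0.999, 0.044, 0.001]
contact_force: [0.4, -0.8, 0.0]
width: 0.0856
```

Run:
```python
from h import *
plan([.4518,.3349,.0317],-1.481)
```

```text
pos [0.453  0.3355 0.041 ] q6 [ 0.51  0.43  1.8  -0.    0.91  2.  ] t 38.0 w 0.0856
turn deg (tool): [-0.05 -0.13 -0.08]  shift in FINAL axes mm: [-1.2  0.5  9.3]  shift in CURRENT axes: [-1.2  0.5  9.2]
```

Call:
drive_tool(
  targets=[0, 0, 0, 0, 0, 6, 1, 0, 0, 0, 0, 0, 2, 1, 0, 0, 0, 0, 0, 0, 1, 0, 0, 0, 0, 0, 0, 1, 0, 0, 0, 0, 0, 0, 0, 0, 0, 0, 0, 0, 0, 0, 0, 0, 0, 0, 0, 0, 0, 0, 0, 0, 0, 0, 0, 0, 0, 0, 0, 0, 0, 0, 0, 0, 0, 0, 0, 0, 0, 0],
)

```text
clock: 39.25
position: [0.4524, 0.3351, 0.0319]
ee_rot: [0.0, 0.999, 0.044, 0.0]
contact_force: [0.1, -1.2, 1.6]
width: 0.0114
```

Run:
```python
from h import *
im,K,Tc=shot('wrist','w19');plan([.5859,-.0402,.2],-.1702); print(st()['contact_force'])
a,b=[cv2.resize(cv2.imread(f'pics/{n}.png')[0:60,100:420],None,fx=2.4,fy=2.4) for n in ('w11','w19')]
cv2.imwrite('pics/c19.png',np.vstack([a,b]))
```

```text
pos [0.4524 0.3351 0.0319] q6 [ 0.51  0.44  1.81 -0.    0.9   2.  ] t 39.3 w 0.0118
turn deg (tool): [ 2.000e-02 -2.000e-02 -7.519e+01]  shift in FINAL axes mm: [-347.3  195.1 -168.1]  shift in CURRENT axes: [ 100.   385.6 -168. ]
[0.26469066 0.60995095 1.95034971]
```

View pics/c19.png

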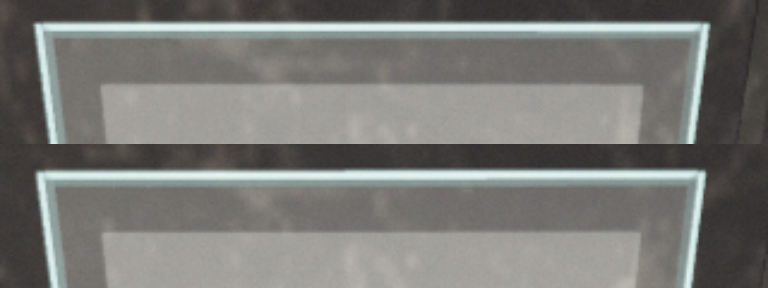

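Call:
drive_tool(
  targets=[0, 0, 0, 0, 0, -5, 0, 0, 0, 0, 0, 0, -15, 0, 0, 0, 0, 0, 0, -30, 0, 0, 0, 0, 0, 0, -40, 0, 0, 0, 0, 0, 0, -45, 0, 0, 0, 0, 0, 0, -30, 0, 0, 0, 0, 0, 0, 0, 0],
)

```text
clock: 40.17
position: [0.4537, 0.336, 0.2]
ee_rot: [-0.002, 0.999, 0.044, 0.003]
contact_force: [0.7, 0.7, -2.6]
width: 0.0122
```

Call:
drive_tool(
  targets=[0, 0, -4, 0, 0, 0, 0, 0, 0, -7.6, 0, 0, 0, 0, 0, 0, -7.6, 0, 0, 0, 0, 0, 0, -7.6, 0, 0, 0, 0, 0, 0, -7.6, 0, 0, 0, 0, 0, 0, -7.6, 0, 0, 0, 0, 0, 0, -7.6, 0, 0, 0, 0, 0, 0, -7.6, 0, 0, 0, 0, 0, 0, -7.6, 0, 0, 0, 0, 0, 0, -7.4, 0, 0, 0, 0, 0, 0, -3, 0, 0, 0, 0, 0, 0, 0, 0, 0, 0, 0],
)

```text
clock: 41.68
position: [0.4512, 0.3345, 0.195]
ee_rot: [-0.0, 0.765, 0.644, -0.002]
contact_force: [-0.1, 0.0, -2.4]
width: 0.012
```

Call:
drive_tool(
  targets=[0, 0, 0, -18, 11, 0, 0, 0, 0, 0, -34, 19, 0, 0, 0, 0, 0, -34, 19, 0, 0, 0, 0, 0, -34, 19, 0, 0, 0, 0, 0, -34, 19, 0, 0, 0, 0, 0, -34, 19, 0, 0, 0, 0, 0, -34, 19, 0, 0, 0, 0, 0, -34, 19, 0, 0, 0, 0, 0, -34, 19, 0, 0, 0, 0, 0, -34, 19, 0, 0, 0, 0, 0, -22, 13, 0, 0, 0, 0, 0, 0, 0, 0, 0],
)

```text
clock: 43.18
position: [0.5859, -0.0407, 0.1956]
ee_rot: [-0.0, 0.766, 0.643, -0.001]
contact_force: [-0.8, 1.2, -2.2]
width: 0.0123
```

Call:
drive_tool(
  targets=[0, 0, 0, 0, 0, 0, 0, 0, 0, 0, 0, 0, 0, 0],
)

```text
clock: 43.42
position: [0.5852, -0.0379, 0.1966]
ee_rot: [-0.0, 0.764, 0.645, -0.0]
contact_force: [-1.2, -0.6, -1.4]
width: 0.012
```

Run:
```python
from h import *
im,K,Tc=shot('wrist','w20');plan([.5860,-.0396,.068],-.1702); print(st()['contact_force'])
```

```text
pos [ 0.5853 -0.0379  0.1966] q6 [-0.18  0.31  1.54  0.    1.29 -0.01] t 43.48 w 0.012
turn deg (tool): [-0.03 -0.01  0.06]  shift in FINAL axes mm: [ -1.5   0.9 128.6]  shift in CURRENT axes: [ -1.6   1.  128.6]
[ 1.14308439 -0.30114111 -2.90980243]
```

View pics/w20.png

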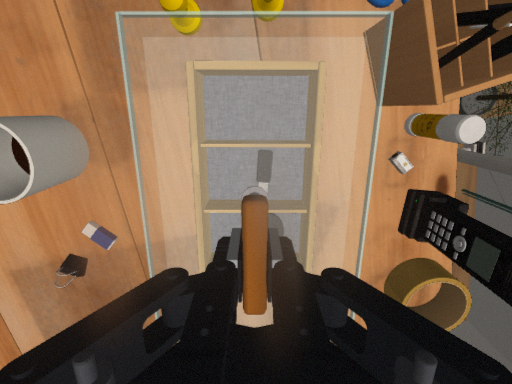

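Call:
drive_tool(
  targets=[0, 0, 0, -1.5, 1, 20, 0, 0, 0, 0, 0, 0, 30, 0, 0, 0, 0, 0, 0, 30, 0, 0, 0, 0, 0, 0, 20, 0, 0, 0, 0, 0, 0, 10, 0, 0, 0, 0, 0, 0, 2, 0, 0, 0, 0, 0, 0, 0, 0, 0, 0, 0, 0, 0, 0, 0, 0, 0, 0, 0, 0, 0, 0],
)

```text
clock: 44.6
position: [0.587, -0.0407, 0.0855]
ee_rot: [0.001, 0.765, 0.644, 0.0]
contact_force: [0.5, 0.3, -3.0]
width: 0.0122
```

Run:
```python
from h import *
im,K,Tc=shot('wrist','w21');plan([.5860,-.0396,.068],-.1702); print(st()['contact_force'])
a,b=[cv2.resize(cv2.imread(f'pics/{n}.png')[0:125,100:410],None,fx=2.5,fy=2.4) for n in ('w9','w21')]
cv2.imwrite('pics/c21.png',np.vstack([a,b]))
```

```text
pos [ 0.5868 -0.0407  0.0853] q6 [-0.19  0.41  1.69 -0.    1.04 -0.02] t 44.65 w 0.012
turn deg (tool): [ 0.06  0.01 -0.  ]  shift in FINAL axes mm: [ 0.9 -1.  17.3]  shift in CURRENT axes: [ 1.  -1.  17.3]
[-0.22381144 -0.06336184 -2.8649977 ]
```

View pics/c21.png

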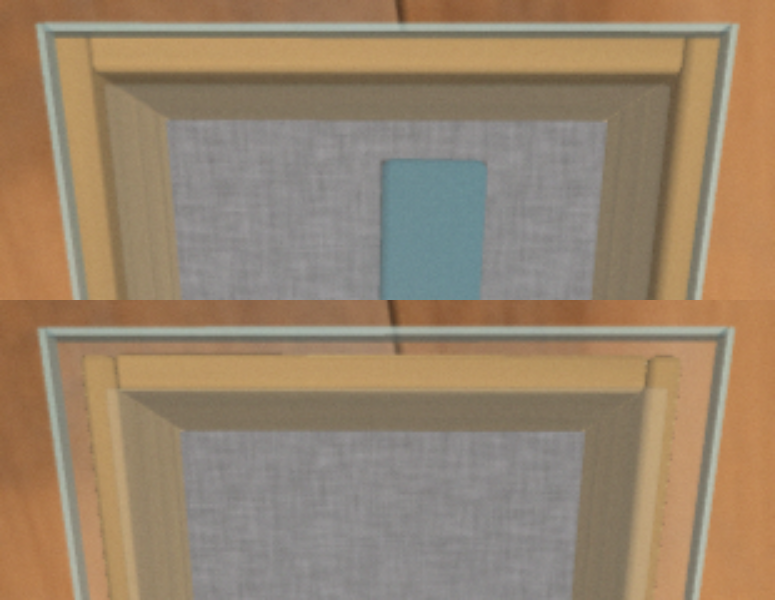

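Call:
drive_tool(
  targets=[0, 0, 0, 0.9, -1, 2, 0, 0, 0, 0, 0, 0, 3, 0, 0, 0, 0, 0, 0, 3, 0, 0, 0, 0, 0, 0, 2, 0, 0, 0, 0, 0, 0, 2, 0, 0, 0, 0, 0, 0, 0, 0],
)

```text
clock: 45.4
position: [0.5856, -0.0395, 0.0726]
ee_rot: [-0.0, 0.765, 0.644, -0.0]
contact_force: [-0.3, 0.2, -3.2]
width: 0.0119
```

Run:
```python
from h import *
plan([.5860,-.0396,.068],-.1702); print(st()['contact_force'])
```

```text
pos [ 0.5856 -0.0395  0.0726] q6 [-0.19  0.42  1.71 -0.    1.01 -0.02] t 45.4 w 0.0119
turn deg (tool): [-0.02  0.01  0.  ]  shift in FINAL axes mm: [0.  0.4 4.6]  shift in CURRENT axes: [0.  0.4 4.6]
[-0.30877097  0.20000653 -3.17089093]
```

Plug has entered freely (no force); continue.

Call:
drive_tool(
  targets=[0, 0, 0, 0, 0, 2, 0, 0, 0, 0, 0, 0, 2, 0, 0, 0, 0, 0, 0, 1, 0, 0, 0, 0, 0, 0, 0, 0, 0, 0, 0, 0, 0, 0, 0],
)

```text
clock: 46.02
position: [0.5858, -0.0396, 0.0689]
ee_rot: [0.0, 0.765, 0.644, 0.0]
contact_force: [-2.8, 1.1, 5.7]
width: 0.0119
```

Call:
drive_tool(
  targets=[0, 0, 0, 0, 0, 0.5, 0, 0, 0, 0, 0, 0, 0, 0, 0, 0, 0, 0, 0, 0, 0],
)

```text
clock: 46.4
position: [0.5858, -0.0395, 0.0689]
ee_rot: [0.0, 0.765, 0.644, 0.0]
contact_force: [-3.4, 0.4, 7.2]
width: 0.0121
```

Run:
```python
from h import *
im,K,Tc=shot('wrist','w22');plan([.5860,-.0396,.068],-.1702); s=st();print(s['contact_force'],s['moment'])
a,b=[cv2.resize(cv2.imread(f'pics/{n}.png')[0:125,100:410],None,fx=2.5,fy=2.4) for n in ('w9','w22')]
cv2.imwrite('pics/c22.png',np.vstack([a,b]))
```

```text
pos [ 0.5858 -0.0396  0.0689] q6 [-0.19  0.43  1.71 -0.    1.   -0.02] t 46.45 w 0.012
turn deg (tool): [0.06 0.01 0.01]  shift in FINAL axes mm: [0.  0.2 0.9]  shift in CURRENT axes: [0.  0.2 0.9]
[-3.15671961  0.05994435  8.58085006] [ 0.05032591  0.44440278 -0.01787393]
```

View pics/c22.png

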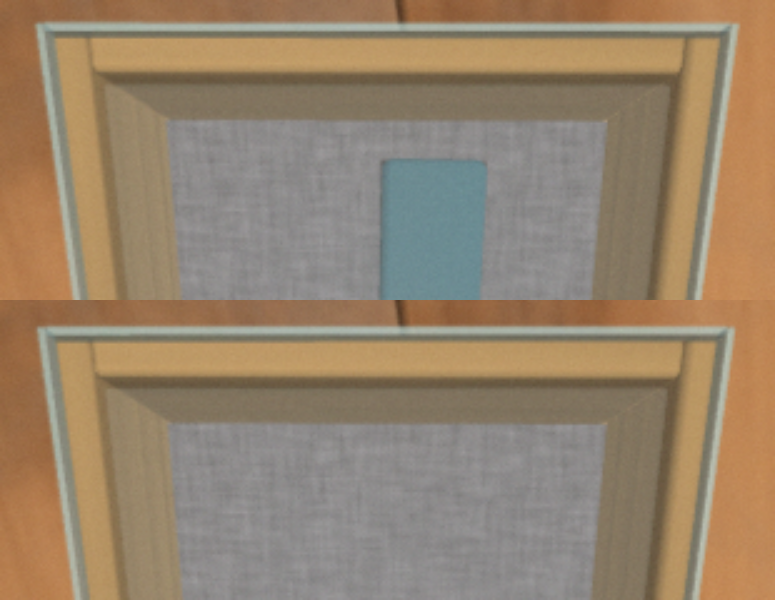

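Call:
drive_tool(
  targets=[0, 0, 0, 0, 0, 0, 0.3, 0, 0, 0, 0, 0, 0, 0.8, 0, 0, 0, 0, 0, 0, 1, 0, 0, 0, 0, 0, -20, 1, 0, 0, 0, 0, 0, -50, 1, 0, 0, 0, 0, 0, -50, 1, 0, 0, 0, 0, 0, 0, 1, 0, 0, 0, 0, 0, 0, 1, 0, 0, 0, 0, 0, 0, 1],
)

```text
clock: 47.58
position: [0.5846, -0.0393, 0.1854]
ee_rot: [-0.001, 0.765, 0.644, -0.001]
contact_force: [-0.1, -0.2, 0.3]
width: 0.0854
```

Run:
```python
from h import *
im,K,Tc=shot('wrist','w23'); shot('side','s23'); plan([.6115,.399,.2],-.1702)
cv2.imwrite('pics/c23.png',cv2.resize(im[30:300,170:350],None,fx=2.2,fy=2.2,interpolation=cv2.INTER_CUBIC))
cv2.imwrite('pics/c23s.png',cv2.resize(cv2.imread('pics/s23.png')[165:265,190:300],None,fx=5,fy=5,interpolation=cv2.INTER_CUBIC))
```

```text
pos [ 0.5849 -0.0394  0.1856] q6 [-0.19  0.32  1.55 -0.    1.27 -0.02] t 47.67 w 0.0855
turn deg (tool): [-0.18  0.    0.  ]  shift in FINAL axes mm: [436.6 -48.  -14.4]  shift in CURRENT axes: [436.6 -48.  -14.2]
```

View pics/c23.png

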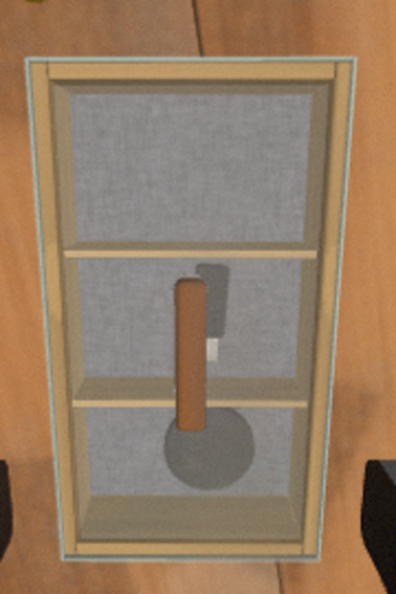

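View pics/c23s.png

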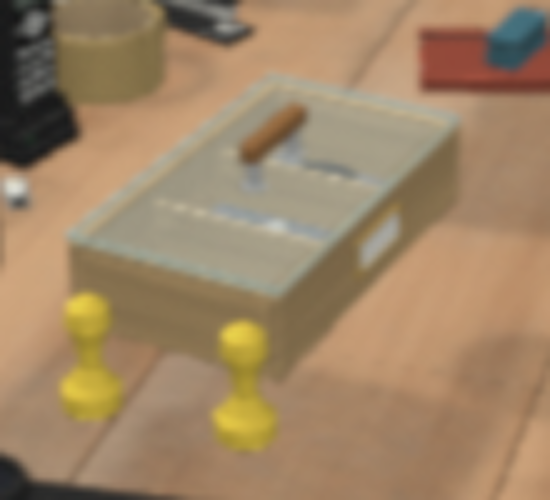

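Run:
```python
from h import *
im,K,Tc=load('w23'); f=lambda a,z: ray(np.array(a)/2.2+[170,30],K,Tc,z)
X=f([[26,58],[357,58],[321,560],[62,560]],.06)
a=X[0]+X[1]-X[2]-X[3]; print(X.mean(0).round(4),[np.linalg.norm(X[i]-X[i-1]).round(4) for i in range(4)],np.arctan2(a[1],a[0])-np.pi/2)
```

```text
[ 0.5862 -0.0394  0.06  ] [np.float64(0.2378), np.float64(0.1342), np.float64(0.2373), np.float64(0.1349)] -0.1662046921241882
```

Call:
drive_tool(
  targets=[0, 0, 0, 35, -4, 0, 1, 0, 0, 0, 44, -4.8, 0, 1, 0, 0, 0, 44, -4.8, 0, 1, 0, 0, 0, 44, -4.8, 0, 1, 0, 0, 0, 44, -4.8, 0, 1, 0, 0, 0, 44, -4.8, 0, 1, 0, 0, 0, 44, -4.8, 0, 1, 0, 0, 0, 44, -4.8, 0, 1, 0, 0, 0, 44, -4.8, 0, 1, 0, 0, 0, 49, -5.6, 0, 1, 0, 0, 0, 0, 0, 0, 1, 0, 0, 0, 0, 0, 0, 1],
  grip_force=30,
)

```text
clock: 49.18
position: [0.6118, 0.3978, 0.1859]
ee_rot: [0.0, 0.764, 0.645, -0.001]
contact_force: [0.1, 0.3, 0.6]
width: 0.0854
```

Run:
```python
from h import *
im,K,Tc=shot('wrist','w24');plan([.6115,.399,.048],-.1702)
```

```text
pos [0.612  0.3972 0.1864] q6 [ 0.48  0.54  1.2  -0.    1.41  0.65] t 49.23 w 0.0854
turn deg (tool): [-0.06  0.11 -0.02]  shift in FINAL axes mm: [  1.7  -0.8 138.4]  shift in CURRENT axes: [  2.   -0.7 138.4]
```

View pics/w24.png

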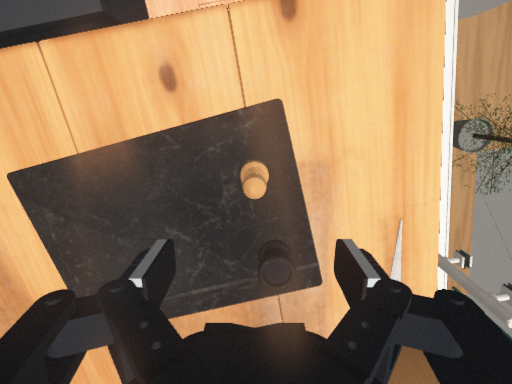

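Run:
```python
from h import *
im,K,Tc=load('w24');print(ray([[255,186.5]],K,Tc,.075),'loupe',ray([[277,266]],K,Tc,.058));plan([.6115,.399,.047],-.1702)
```

```text
[[0.61198086 0.40000184 0.075     ]] loupe [[0.62007426 0.29872683 0.058     ]]
pos [0.612  0.3972 0.1864] q6 [ 0.48  0.54  1.2  -0.    1.41  0.65] t 49.23 w 0.0854
turn deg (tool): [-0.06  0.11 -0.02]  shift in FINAL axes mm: [  1.7  -0.8 139.4]  shift in CURRENT axes: [  2.   -0.7 139.4]
```

Call:
drive_tool(
  targets=[0, 0, 0, 2, -0.7, 40, 1, 0, 0, 0, 0, 0, 50, 1, 0, 0, 0, 0, 0, 30, 1, 0, 0, 0, 0, 0, 14, 1, 0, 0, 0, 0, 0, 4, 1, 0, 0, 0, 0, 0, 0, 1, 0, 0, 0, 0, 0, 0, 1],
)

```text
clock: 50.1
position: [0.6128, 0.4008, 0.051]
ee_rot: [0.0, 0.765, 0.644, 0.001]
contact_force: [0.3, 0.9, 0.4]
width: 0.0856
```

Call:
drive_tool(
  targets=[0, 0, 0, 0, 0, 0, 0, 0, 0, 0, 0, 0, 0, 0, 0, 0, 0, 0, 0, 0, 0, 0, 0, 0, 0, 0, 0, 0, 0, 0, 0, 0, 0, 0, 0],
)

```text
clock: 50.72
position: [0.6119, 0.4006, 0.0495]
ee_rot: [-0.0, 0.765, 0.644, 0.0]
contact_force: [-1.4, -0.2, 1.9]
width: 0.0222
```

Run:
```python
from h import *
im,K,Tc=shot('wrist','w25');plan([.5615,.0403,.2],-.1702)
```

```text
pos [0.6119 0.4005 0.0495] q6 [0.48 0.63 1.37 0.   1.14 0.65] t 50.77 w 0.0221
turn deg (tool): [ 0.   -0.01 -0.  ]  shift in FINAL axes mm: [-363.5   11.4 -150.5]  shift in CURRENT axes: [-363.5   11.4 -150.6]
```

View pics/w25.png

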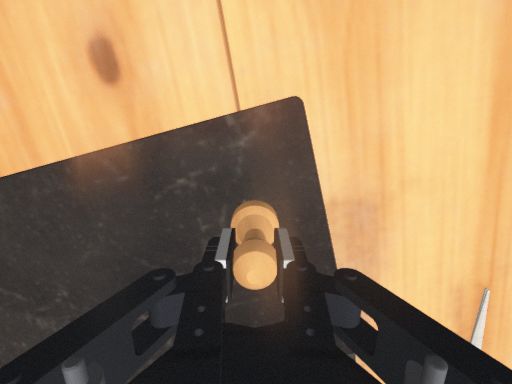

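Call:
drive_tool(
  targets=[0, 0, 0, 0, 0, -15, 0, 0, 0, 0, 0, 0, -40, 0, 0, 0, 0, 0, 0, -50, 0, 0, 0, 0, 0, 0, -45, 0, 0, 0, 0, -45.4, 1.4, 0, 0, 0, 0, 0, -45.4, 1.4, 0, 0, 0, 0, 0, -45.4, 1.4, 0, 0, 0, 0, 0, -45.4, 1.4, 0, 0, 0, 0, 0, -45.4, 1.4, 0, 0, 0, 0, 0, -45.4, 1.4, 0, 0, 0, 0, 0, -45.4, 1.4, 0, 0, 0, 0, 0, -45.4, 1.4, 0, 0],
)

```text
clock: 52.28
position: [0.5613, 0.039, 0.2003]
ee_rot: [0.001, 0.765, 0.645, 0.0]
contact_force: [0.1, -0.1, -0.4]
width: 0.0217
```

Call:
drive_tool(
  targets=[0, 0, 0, 0, 0, 0, 0, 0, 0, 0, 0, 0, 40, 0, 0, 0, 0, 0, 0, 40, 0, 0, 0, 0, 0, 0, 10, 0, 0, 0, 0, 0, 0, 0, 0, 0, 0, 0, 0, 0, 0, 0, 0, 0, 0, 0, 0, 0, 0],
)

```text
clock: 53.15
position: [0.5625, 0.0406, 0.1108]
ee_rot: [0.001, 0.765, 0.645, 0.001]
contact_force: [0.6, 0.2, -0.5]
width: 0.0224
```

Run:
```python
from h import *
im,K,Tc=shot('wrist','w26');plan([.562,.0402,.097],-.1702)
```

```text
pos [0.5623 0.0406 0.1105] q6 [-0.05  0.35  1.71 -0.    1.07  0.12] t 53.2 w 0.0223
turn deg (tool): [ 0.14 -0.01  0.01]  shift in FINAL axes mm: [-0.5 -0.2 13.5]  shift in CURRENT axes: [-0.5 -0.2 13.5]
```

View pics/w26.png

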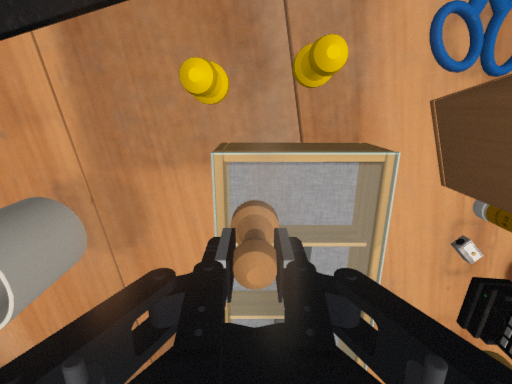

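Call:
drive_tool(
  targets=[0, 0, 0, 0, 0, 8, 0, 0, 0, 0, 0, 0, 4, 0, 0, 0, 0, 0, 0, 0, 0, 0, 0, 0, 0, 0, 0, 0],
)

```text
clock: 53.7
position: [0.5612, 0.0405, 0.0975]
ee_rot: [-0.0, 0.765, 0.644, -0.0]
contact_force: [-1.1, 0.3, 4.3]
width: 0.0224
```

Contact felt; release and lift.

Call:
drive_tool(
  targets=[0, 0, 0, 0, 0, 0, 0.4, 0, 0, 0, 0, 0, 0, 0.8, 0, 0, 0, 0, 0, 0, 1, 0, 0, 0, 0, 0, -20, 1, 0, 0, 0, 0, 0, -50, 1, 0, 0, 0, 0, 0, -50, 1, 0, 0, 0, 0, 0, 0, 1, 0, 0, 0, 0, 0, 0, 1],
)

```text
clock: 54.7
position: [0.5609, 0.0405, 0.2167]
ee_rot: [-0.0, 0.765, 0.644, -0.0]
contact_force: [0.4, -0.2, -1.1]
width: 0.0854
```

Run:
```python
from h import *
im,K,Tc=shot('wrist','w27');plan([.6195,.2900,.2],-.1702)
```

```text
pos [0.5604 0.0406 0.2159] q6 [-0.05  0.27  1.56 -0.    1.32  0.12] t 54.75 w 0.0856
turn deg (tool): [-0.16  0.02 -0.  ]  shift in FINAL axes mm: [255.8  16.   15.9]  shift in CURRENT axes: [255.8  16.1  15.7]
```

View pics/w27.png

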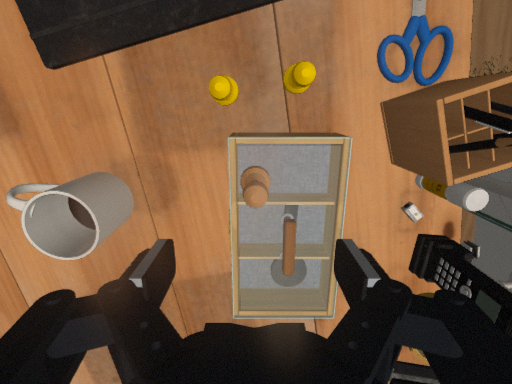

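Call:
drive_tool(
  targets=[0, 0, 0, 43, 2.7, 0, 1, 0, 0, 0, 43, 2.7, 0, 1, 0, 0, 0, 43, 2.7, 0, 1, 0, 0, 0, 43, 2.7, 0, 1, 0, 0, 0, 43, 2.7, 0, 1, 0, 0, 0, 40, 2.5, 20, 1, 0, 0, 0, 0, 0, 40, 1, 0, 0, 0, 0, 0, 20, 1, 0, 0, 0, 0, 0, 0, 1, 0, 0, 0, 0, 0, 0, 1],
)

```text
clock: 56.0
position: [0.6206, 0.2891, 0.1371]
ee_rot: [-0.0, 0.765, 0.644, -0.0]
contact_force: [0.0, -0.4, 0.2]
width: 0.0858
```

Run:
```python
from h import *
im,K,Tc=shot('wrist','w28');plan([.6195,.2900,.023],-.1702)
print('w27 stamp',ray([[256,193]],*load('w27')[1:],.122))
print('w7 loupe',ray([[250,184]],*load('w7')[1:],.058))
cv2.imwrite('pics/c28.png',np.clip(im.astype(float)*1.8,0,255).astype(np.uint8))
```

```text
pos [0.621  0.2892 0.1379] q6 [ 0.33  0.5   1.39 -0.    1.25  0.5 ] t 56.05 w 0.0856
turn deg (tool): [ 0.06 -0.03 -0.01]  shift in FINAL axes mm: [  0.6  -1.6 114.9]  shift in CURRENT axes: [  0.5  -1.7 114.9]
w27 stamp [[0.56179194 0.04133682 0.122     ]]
w7 loupe [[0.61740087 0.29180592 0.058     ]]
```

View pics/c28.png

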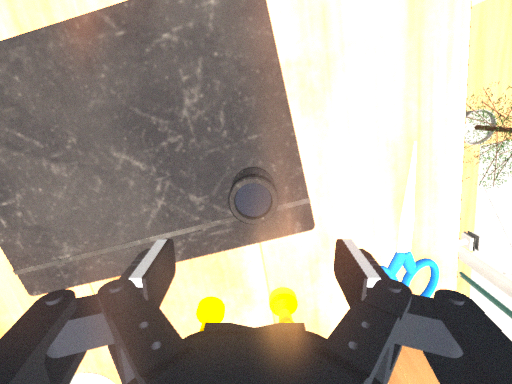

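Run:
```python
from h import *
print(ray([[253,198]],*load('w28')[1:],.058))
```

```text
[[0.61899794 0.29068931 0.058     ]]
```

Call:
drive_tool(
  targets=[0, 0, 0, 0.5, -1.6, 40, 1, 0, 0, 0, 0, 0, 40, 1, 0, 0, 0, 0, 0, 24, 1, 0, 0, 0, 0, 0, 8, 1, 0, 0, 0, 0, 0, 0, 1, 0, 0, 0, 0, 0, 0, 1],
)

```text
clock: 56.8
position: [0.6202, 0.2903, 0.027]
ee_rot: [0.001, 0.765, 0.644, 0.001]
contact_force: [-0.1, 0.3, 0.2]
width: 0.0853
```

Call:
drive_tool(
  targets=[0, 0, 0, 0, 0, 0, 0, 0, 0, 0, 0, 0, 0, 0, 0, 0, 0, 0, 0, 0, 0, 0, 0, 0, 0, 0, 0, 0, 0, 0, 0, 0, 0, 0, 0],
)

```text
clock: 57.42
position: [0.6193, 0.2901, 0.026]
ee_rot: [0.0, 0.765, 0.644, 0.001]
contact_force: [-1.0, 0.6, 5.0]
width: 0.0429
```

Run:
```python
from h import *
im,K,Tc=shot('wrist','w29');plan([.533,-.111,.18],-.1702)
```

```text
pos [0.6193 0.29   0.026 ] q6 [ 0.34  0.59  1.52 -0.    1.03  0.51] t 57.48 w 0.0433
turn deg (tool): [ 0.06 -0.03  0.  ]  shift in FINAL axes mm: [-409.9  -17.1 -154. ]  shift in CURRENT axes: [-409.8  -17.  -154.2]
```

View pics/w29.png

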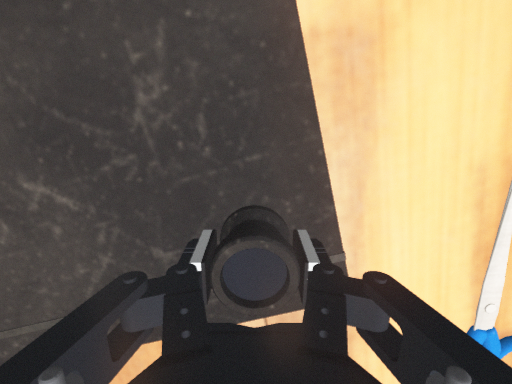

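Call:
drive_tool(
  targets=[0, 0, 0, 0, 0, -15, 0, 0, 0, 0, 0, 0, -45, 0, 0, 0, 0, 0, 0, -55, 0, 0, 0, 0, 0, 0, -50, 0, 0, 0, 0, -51.2, -2.1, 0, 0, 0, 0, 0, -51.2, -2.1, 0, 0, 0, 0, 0, -51.2, -2.1, 0, 0, 0, 0, 0, -51.2, -2.1, 0, 0, 0, 0, 0, -51.2, -2.1, 0, 0, 0, 0, 0, -51.2, -2.1, 0, 0, 0, 0, 0, -51.2, -2.1, 0, 0, 0, 0, 0, -51.2, -2.1, 0, 0],
)

```text
clock: 58.98
position: [0.5323, -0.1124, 0.1907]
ee_rot: [0.0, 0.765, 0.644, 0.0]
contact_force: [0.5, -0.9, -0.3]
width: 0.0433
```

Call:
drive_tool(
  targets=[0, 0, 0, 0, 0, 0, 0, 0, 0, 0, 0, 0, 40, 0, 0, 0, 0, 0, 0, 40, 0, 0, 0, 0, 0, 0, 20, 0, 0, 0, 0, 0, 0, 5, 0, 0, 0, 0, 0, 0, 0, 0, 0, 0, 0, 0, 0, 0, 0],
)

```text
clock: 59.85
position: [0.534, -0.1109, 0.0865]
ee_rot: [0.001, 0.765, 0.645, 0.001]
contact_force: [0.3, -0.6, -0.5]
width: 0.0428
```

Run:
```python
from h import *
im,K,Tc=shot('wrist','w30');plan([.5335,-.111,.0735],-.1702)
```

```text
pos [ 0.5338 -0.111   0.0865] q6 [-0.33  0.35  1.79  0.    1.   -0.16] t 59.9 w 0.0433
turn deg (tool): [0.14 0.02 0.01]  shift in FINAL axes mm: [-0.  -0.3 13. ]  shift in CURRENT axes: [-0.  -0.4 13. ]
```

View pics/w30.png

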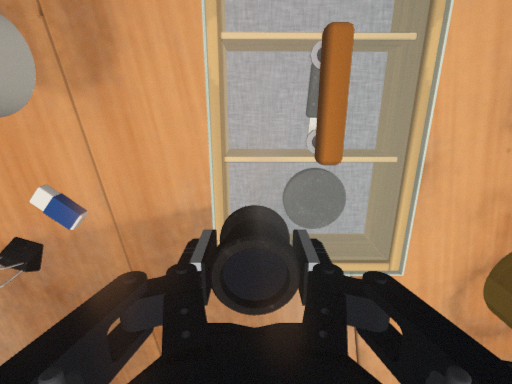

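Call:
drive_tool(
  targets=[0, 0, 0, 0, 0, 7, 0, 0, 0, 0, 0, 0, 4, 0, 0, 0, 0, 0, 0, 0.5, 0, 0, 0, 0, 0, 0, 0, 0, 0, 0, 0, 0, 0, 0, 0],
)

```text
clock: 60.52
position: [0.5328, -0.111, 0.074]
ee_rot: [-0.0, 0.765, 0.644, -0.0]
contact_force: [-1.7, 0.3, 3.4]
width: 0.0433
```

Call:
drive_tool(
  targets=[0, 0, 0, 0, 0, 0, 0.6, 0, 0, 0, 0, 0, 0, 1, 0, 0, 0, 0, 0, 0, 1, 0, 0, 0, 0, 0, -20, 1, 0, 0, 0, 0, 0, -50, 1, 0, 0, 0, 0, 0, -50, 1, 0, 0, 0, 30, 0, -40, 1, 0, 0, 0, 40, 0, -20, 1, 0, 0, 0, 40, 0, 0, 1, 0, 0, 0, 0, 0, 0, 1, 0, 0, 0, 0, 0, 0, 1],
)

```text
clock: 61.9
position: [0.5514, -0.0028, 0.2534]
ee_rot: [0.0, 0.764, 0.645, -0.001]
contact_force: [0.3, -0.9, 0.3]
width: 0.0856
```

Run:
```python
from h import *
im,K,Tc=shot('wrist','w31'); shot('side','s31'); shot('top','t31'); plan([.5335,-.111,.0735],-.1702)
cv2.imwrite('pics/c31.png',cv2.resize(im[90:290,170:370],None,fx=3,fy=3,interpolation=cv2.INTER_CUBIC))
cv2.imwrite('pics/c31s.png',cv2.resize(cv2.imread('pics/s31.png')[155:265,190:330],None,fx=5,fy=5,interpolation=cv2.INTER_CUBIC))
```

```text
pos [ 0.5514 -0.0035  0.2534] q6 [-0.13  0.23  1.52 -0.    1.4   0.04] t 62.05 w 0.0853
turn deg (tool): [-0.03  0.03 -0.07]  shift in FINAL axes mm: [-109.     0.6  179.9]  shift in CURRENT axes: [-108.9    0.8  180. ]
```

View pics/c31.png

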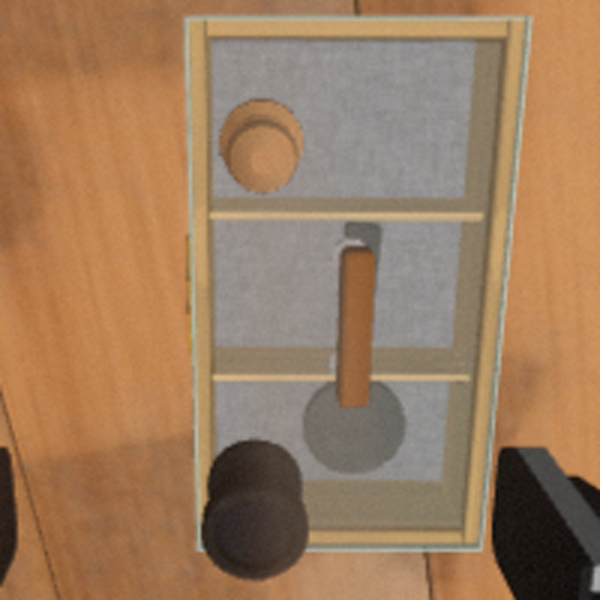

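View pics/c31s.png

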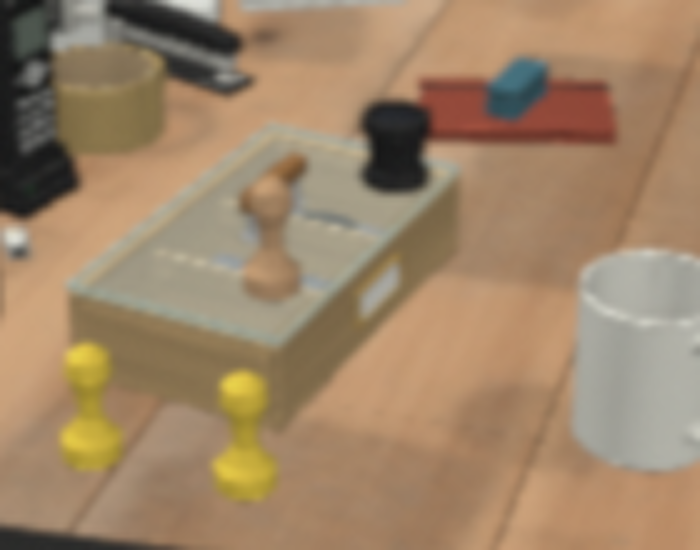

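Run:
```python
from h import *
im,K,Tc=load('w31'); f=lambda a,z: ray(np.array(a)/3+[170,90],K,Tc,z)
print('stamp',f([[264,158]],.127),'loupe',f([[256,527]],.105))
X=f([[184,17],[532,16],[482,551],[199,550]],.06)
a=X[0]+X[1]-X[2]-X[3]; print(X.mean(0).round(4),[np.linalg.norm(X[i]-X[i-1]).round(4) for i in range(4)],np.arctan2(a[1],a[0])-np.pi/2)
d=cv2.absdiff(cv2.imread('pics/side0.png'),cv2.imread('pics/s31.png')).max(2)[165:265,190:300]; print(d.max(),(d>40).sum())
s=st();print(np.abs(s['qd']).max(),s['contact_force'])
```

```text
stamp [[0.56130112 0.03860913 0.127     ]] loupe [[ 0.5336163  -0.10988787  0.105     ]]
[ 0.5859 -0.0396  0.06  ] [np.float64(0.238), np.float64(0.1348), np.float64(0.2388), np.float64(0.1338)] -0.16559155436999595
105 153
0.0033204365714905983 [-0.62504055 -0.43956505  0.30299059]
```

All in place (positions within ~2 mm of the start values); handing in.

```bash
python3 -c "
from rig import sign_off
print(sign_off())"
```

```text
the job is handed in; nothing more can be done
None
```

The card case is on the red notebook, the lid is back on the box, and the loupe and stamp stand on it where they started. I handed the job in at about 62 s of the 144 s; hand-in gives no verdict.

I did the steps in the order you gave. My last camera checks:

| Item | Measured | Limit |
|---|---|---|
| Card case from the notebook's centre | about 3 mm, lying flat | 15 mm |
| Lid centre compared with its start | within 1 mm | 4 mm |
| Lid angle compared with its start | 0.002 rad | 0.04 rad |
| Stamp from its start | about 2 mm, upright | 15 mm |
| Loupe from its start | about 1 mm, upright | 15 mm |

The lens cap and memory stick are visible under the lid in their cells. The gripper was open and well clear at the end.

- **Lid height:** I did not measure it directly. While pressing the lid home, the tool stopped 0.9 mm above where it first gripped the lid, with about 8 N upward force. The view from above matched the start view, so I took that as the lid shifting slightly in the grip, not sitting high.
- **Notebook centre:** it was read from several views, which agreed to about 4 mm along x. The first side-view estimate was about 9 mm off along y, and I did not use it because it was the coarsest.

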